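Load the bottle dryer and hang the ear defenders

ROBOT

A 7-joint arm with a two-finger parallel gripper is mounted at the origin on the work surface. World frame = base frame: x ahead of the robot, y to its left, z up, the work surface at z = 0. Lengths are in m, angles in rad, forces in N, time in s.
With the tool pointing down it reaches from about 0.425 to 1.025 m from the base axis. Payload 3.6 kg.
Tool frame: the origin (TCP) lies between the finger pads; the fingertips stand 25 mm ahead of it and the grasp point (between the pads) lies 6 mm ahead of it; z points along the fingers, y is the line along which they close (so a half turn about z gives the same grasp; the last joint's range is limited). The gripper opens to 85 mm and grips with 20 to 120 N. Pads are 22 mm wide; open, the fingers measure 114 mm over their backs; the gripper's body (76 mm by 85 mm) begins 54 mm behind the grasp point. The pads swing forward as they close: fully open they stand 13 mm farther back than shut.
Start: joints at [-1.438, 0.591, 0.048, 1.609, -0.033, 0.943, -0.034], TCP at [0.163, 0.706, 0.256] pointing down, gripper open.
Joint ranges: [-2.69, 2.69], [-0.47, 2.24], [-1.27, 1.36], [0.19, 2.51], [-1.53, 4.68], [0.08, 2.07], [-3.09, 3.09]. Speed limits (rad/s): [2.57, 2.57, 3.14, 3.14, 3.14, 3.14, 3.14].

INTERFACE

Orientations are given as a unit quaternion [w, x, y, z].
In Python, from workcell import r, viewer gives the robot as it stands.
- The arm moves only by the tool move_arm, never from a script. Its argument "rows" is a list of rows, each an object with "translation": the shift along the world's x, y, z in cm, a list of three; "roll": the turn about the world's z in rad; "grip": the gripper's target within -1 to 1 (fully open at 1, half-way at 0, shut at -1). A call has 1 to 12 rows; each row is the pose to reach, as a shift and turn from the pose commanded when the call began; what a row does not reach only later rows make up. A row lasts 1/12 s, in which the tool goes at most 41.7 mm and 7.16 degrees, less where a joint would pass 70% of its speed; a pose out of reach is approached as far as the arm can. A call with a gripper value outside its range is refused whole. The fingers move at their own pace and stop on an object; "grip_force" is the grip in N (left out, the last holds). Time passes only in rows, so rows that repeat a pose let the fingers close. It gives the time, the measured TCP pose, the force, the opening and the grip force at its end, in the units of the state.
- r.read_state(): the state, without advancing time (a new reading comes with each control period).
- viewer.snapshot(name): name is "side" or "top" or "wrist"; returns a dict with "color" (400x640x3 uint8, blue, green, red), "fx", "fy", "cx", "cy" (pixels), "xyz" and "rotation" of the camera in the world. Camera axes: x right, y down, z forward; pixel columns grow to the right and rows downward; lengths in m; the calibration is good to about 2 mm. A picture is of the moment at which its call begins. There is no depth.
- r.sign_off(): hands the job in; it is judged then, once.
The state is a dict: "time_s": time; "qpos": joint angles; "qvel": joint speeds; "joint_torque": joint torques, N m; "eef_pos": TCP position; "tcp_rot": TCP orientation; "contact_force": force on the tool from outside, world axes, zero at the start; "torque": the same for the moment, N m; "width": opening from 0.0 (shut) to 1.0 (fully open); "grip_force": force on a finger pad.
Only numpy, scipy, OpenCV 4.12 (cv2) and the standard library are available. Lean on these libraries where they do the work, as an engineer would, in place of code of your own. Each camera call takes 0.05 s, during which the arm holds its last target. There are 200 camera calls.

TASK

Set the washed things out to dry: put every refill bottle upside down on a peg of the bottle dryer, its neck pushed fully down over the peg onto the seat, and hang both pairs of ear defenders over the rail, each with one cup on each side of the bar. When everything is in place, switch the dryer on by swinging its toggle lever fully over. Leave the other things on the bench alone.

Things in the scene. Friction and masses are not known exactly. Their poses are not given: they have to be found in the camera images.
- bottle1: Empty uncapped white refill bottle, 56-98 g, None if absent (2 or 3 are there). Square body 46 x 46 x 100 mm, then a round neck 27 mm across, 40 mm long, 20 mm bore into the hollow body. Lies on a flat side on a 3 mm mat, neck roughly to -x. Origin: on the axis amid the square body, 50 mm from the base, 90 from the mouth; x points along the axis to the mouth, y and z square to the flat sides.
- bottle1_mouth (a point): Middle of the mouth of bottle1, 90 mm along x from its origin; same axes.
- bottle2: Another bottle like bottle1, with the same frame. None if absent.
- bottle2_mouth (a point): Middle of the mouth of bottle2, 90 mm along x from its origin; same axes.
- bottle3: Another bottle like bottle1, with the same frame. None if absent.
- bottle3_mouth (a point): Middle of the mouth of bottle3, 90 mm along x from its origin; same axes.
- peg1: One of three like drying pegs in a row: steel, 15 mm across, 68 mm long, round tip, leaning 40 degrees from vertical to the dryer's +x, away from the robot. Origin: middle of its rubber seat's upper face (32 mm across, 100 mm above the bench), where the mouth comes to rest; z along the peg to its tip, y level along the row. Friction stops a bottle from sliding home alone: push it. Any bottle may go on any peg.
- peg2: The next drying peg of the row, 90 mm along +y from peg1, like it and with the same axes.
- peg3: The next drying peg of the row, 90 mm along +y from peg2, like it and with the same axes.
- dryer: Warm-air bottle dryer, fixed, on the right or the left: a steel wedge 258 mm wide, 147 deep, 124 high at the robot's side, its sloping face with the pegs looking to its +x; at its +y end a grey control housing 70 mm wide, 110 high, with the switch on top. Origin under it on the bench, z up; pegs at y = -125, -35 and 55 mm, switch at y = 129, x = -30 mm.
- switch (a joint): The dryer's toggle switch on top of the control housing, in rad: 0 leans to the dryer's -x (off), 0.9 to its +x (fully on); starts between 0 and 0.12. It stays where it is left and takes about 1.5 N at the tip.
- switch_tip (a point): End of the toggle's handle, 50 mm from its pivot, which lies 120 mm above the bench (tip about 165 mm above it when off); the handle is 14 mm thick over its outer half. Axes turn with the lever.
- muffs1: One of two like pairs of rigid ear defenders, 150 mm wide, 170 high, 160-260 g, standing on their cups, headband up. Origin between the undersides of the cups; z to the headband, x from cup to cup. Cups 40 mm thick (x), 70 deep (y), 85 high, 70 mm free between them. The top of the headband is a firm level pad 70 mm long (x), 32 wide (y), 18 thick, its top 170 mm above the origin: grip it across its 32 mm width.
- muffs2: The other pair of ear defenders, like muffs1, with the same frame.
- muffs1_crown (a point): Middle of the underside of the headband pad, 152 mm above the origin of muffs1; it comes to rest on the bar. Same axes.
- muffs2_crown (a point): Middle of the underside of the headband pad, 152 mm above the origin of muffs2; it comes to rest on the bar. Same axes.
- rail: Steel hanging rail, fixed: a level round bar 12 mm across and 314 mm long on two posts 300 mm apart (14 mm across, with feet 100 x 34 mm); room for both pairs side by side. Origin on the bench under the bar's middle, y along the bar, z up; top of the bar 175 mm above the bench. It may stand on the left or on the right.
- rail_mid (a point): Middle of the bar, on its centre line, 169 mm above the bench; axes of rail.
- spray_can: Aluminium can, 52 mm across and 130 mm high, standing; not part of the job. Origin under its middle.
- screwdriver: Screwdriver with a grey handle, 150 mm long, lying; not part of the job.
- mouse: Grey computer mouse, 105 x 60 x 32 mm, not part of the job. Origin under its middle.
Not all that is in view belongs to the job. Leave any red look-alike of the muffs2 alone.

How it is judged:
By the outcome, as a careful person would: the job done as asked, in the order asked, and still so for the second after the job is handed in, with the robot touching nothing.
Of bottle1, bottle2, bottle3 only 2 to 3 are there at a start; the rules pass over those that are not, and their reading is None.
At some moment in a run one of bottle1, bottle2, bottle3 may be knocked a few centimetres aside while the robot is not near it.
It also fails if it takes over 210 s, if anything falls off the work surface, if the arm or the gripper's body presses on something with over 40 N, if the wrist force passes 120 N, or if a joint passes its speed limit or range.

## Working session

There is one attempt and no reset: what is moved stays moved. The work goes in short steps, Python scripts to look and compute and a tool call to move; the robot and the scene stay as the last step left them, time stands still between calls to the robot, and variables do not carry over. Pictures are saved under pics/ and viewed, at most 14 in all, crops included, and the job is handed in when it is done.

Besides the shell and the picture viewer there is one more tool, called after ">>>" as name(argument=value, ...), one argument or row to a line, values as JSON. move_arm: Moves the arm, as the interface text tells. Its arguments: {"type":"object","properties":{"rows":{"type":"array"},"grip_force":{"type":"number"}},"required":["rows"]}

```bash
ls; mkdir -p pics
cat > h.py <<'E'
import numpy as np, cv2
from workcell import r, viewer
def snap(n, name=None):
    s=viewer.snapshot(n); s={k:(np.array(v) if not np.isscalar(v) else v) for k,v in s.items()}
    if name: cv2.imwrite(f'pics/{name}.png', s['color'])
    np.save(f'pics/{name or n}.npy', s, allow_pickle=True); return s
def load(name): return np.load(f'pics/{name}.npy',allow_pickle=True).item()
def R(s):
    q=s['rotation']
    if q.size==4:
        from scipy.spatial.transform import Rotation
        return Rotation.from_quat(np.r_[q[1:],q[0]]).as_matrix()
    return q.reshape(3,3)
def ray(s,u,v): 
    return R(s)@np.array([(u-s['cx'])/s['fx'],(v-s['cy'])/s['fy'],1.])
def onz(s,u,v,z):
    d=ray(s,u,v); return s['xyz']+d*(z-s['xyz'][2])/d[2]
def proj(s,p):
    c=R(s).T@(np.array(p)-s['xyz']); return np.array([s['fx']*c[0]/c[2]+s['cx'],s['fy']*c[1]/c[2]+s['cy']])
E
python3 - <<'E'
from h import *
for n in('top','side','wrist'):
    s=snap(n,n+'0'); print(n,s['fx'],s['fy'],s['cx'],s['cy'],s['xyz'],s['rotation'].tolist())
print(r.read_state())
E
```

```text
pics
top 371.4766233162791 371.4766233162791 324.60984877543206 195.7301083185813 [0.33182656 0.00649218 1.27015674] [0.06963299510877768, -0.6721914316846095, 0.7329022400291159, -0.07851262142025511]
side 439.89683225993844 439.89683225993844 317.5910028991206 194.96214869221802 [ 0.23984735 -0.71152612  0.93015994] [-0.3684443604091744, 0.9083091043226933, -0.1816004157561002, 0.07902286557948132]
wrist 324.2952561654973 324.2952561654973 316.9397015792291 196.08450952830574 [0.08359055 0.72344674 0.37446688] [0.12658402181657927, 0.7726621120536721, 0.6141036037110074, 0.09922958191311859]
{'time_s': 0.15, 'qpos': array([-1.43750099,  0.59195283,  0.04832176,  1.60956243, -0.03332061,
        0.94273196, -0.03370355]), 'qvel': array([-8.56099425e-04, -2.01542371e-03,  4.57734442e-04, -4.58235755e-03,
        4.07950415e-05, -1.95389304e-03,  1.36107800e-03]), 'joint_torque': array([ 2.93085272e-03, -5.49248099e+01,  1.54942498e+00, -1.98452675e+01,
        9.54655552e-03,  5.67190116e-03,  7.69074916e-06]), 'eef_pos': array([0.16286805, 0.70582578, 0.25535871]), 'tcp_rot': array([-5.78517979e-05,  1.13128081e-01,  9.93579983e-01, -9.22785399e-04]), 'contact_force': array([-0.14030543,  0.2727019 ,  0.3729068 ]), 'torque': array([-0.00621667, -0.0116255 ,  0.02139693]), 'grip_force': 0.0, 'width': 0.9945438564524969}
```

View pics/top0.png

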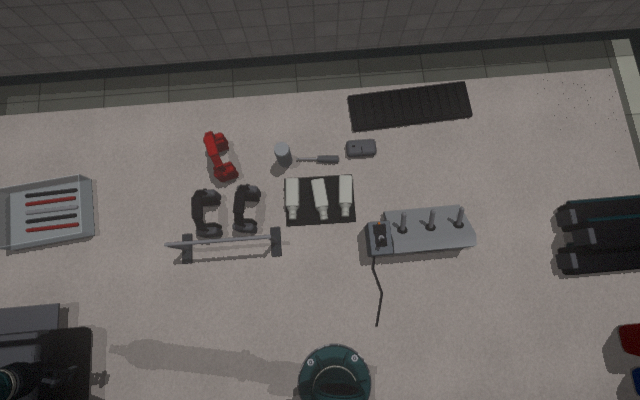

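View pics/side0.png

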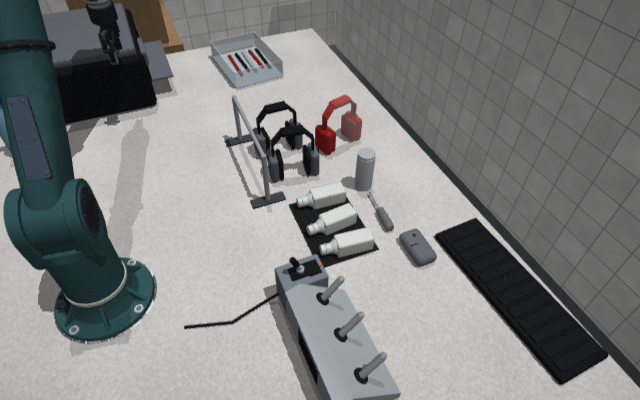

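Top view: white bottles at (292,198), (320,198) and (345,196). Black muffs at (206,212) and (245,208). The pair at (218,156) is red, so it is the look-alike and I leave it alone. The rail runs from (167,244) to (285,240), and the dryer has its pegs at (403,222), (431,219) and (459,217) with the housing at (378,238). Next is an enlarged crop to confirm and measure.

Run:
```python
from h import *
t=load('top0'); sd=load('side0')
c=t['color'][120:270,155:485]; c=cv2.resize(c,None,fx=2.4,fy=2.4,interpolation=cv2.INTER_CUBIC)
cv2.imwrite('pics/crop1.png',np.clip(c.astype(float)*1.5,0,255).astype(np.uint8))
g=t['color'].min(2)
m=np.zeros_like(g); m[172:228,280:358]=(g[172:228,280:358]>110)
n,l,st,ce=cv2.connectedComponentsWithStats(m)
for i in range(1,n):
    if st[i,4]<100: continue
    ys,xs=np.where(l==i)
    P=np.array([onz(t,x,y,.049)[:2] for x,y in zip(xs,ys)])
    rect=cv2.minAreaRect(P.astype(np.float32)*1000)
    print('bottle',st[i],rect)
print('top at base',onz(t,335,375,0))
for nme,(u,v) in dict(railA=(167,244),railB=(285,240)).items(): print(nme,onz(t,u,v,.169))
```

```text
bottle [ 280  172   78   56 1767] ((581.474853515625, 1.1938629150390625), (262.110595703125, 188.3262481689453), 85.05614471435547)
bottle [311 178  17  41 416] ((584.1637573242188, -5.52299690246582), (138.21142578125, 42.06522750854492), 5.765469074249268)
top at base [ 0.01973655 -0.0038747   0.        ]
railA [0.46065301 0.45734419 0.169     ]
railB [0.44239867 0.11050887 0.169     ]
```

View pics/crop1.png

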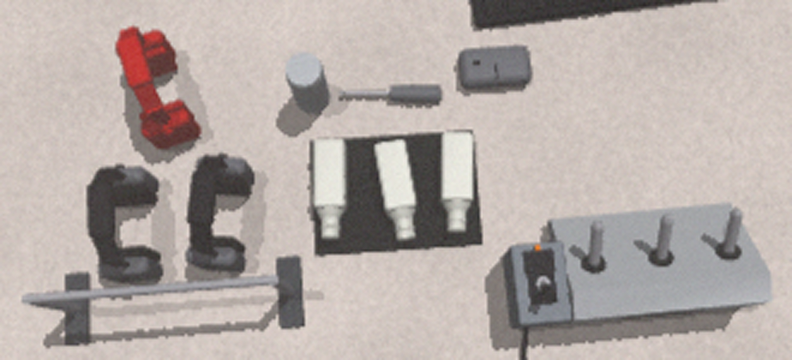

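>>> move_arm(
  rows=[
    {"translation": [10, -10, 10], "roll": 0.1, "grip": 1},
    {"translation": [30, -50, 10], "roll": 0.227, "grip": 1},
    {"translation": [30, -50, 10], "roll": 0.227, "grip": 1},
    {"translation": [30, -50, 10], "roll": 0.227, "grip": 1},
    {"translation": [30, -50, 10], "roll": 0.227, "grip": 1},
    {"translation": [30, -50, 10], "roll": 0.227, "grip": 1},
    {"translation": [30, -50, 10], "roll": 0.227, "grip": 1},
    {"translation": [30, -50, 10], "roll": 0.227, "grip": 1},
    {"translation": [30, -50, 10], "roll": 0.227, "grip": 1},
    {"translation": [30, -50, 10], "roll": 0.227, "grip": 1},
    {"translation": [30, -50, 10], "roll": 0.227, "grip": 1},
    {"translation": [30, -50, 10], "roll": 0.227, "grip": 1},
  ],
)

```text
time_s: 1.15
eef_pos: [0.4152, 0.2875, 0.3433]
tcp_rot: [-0.0, -0.0, 1.0, -0.0]
contact_force: [1.1, 0.4, 0.7]
width: 0.996
grip_force: 0.0
```

Run:
```python
from h import *
s=snap('wrist','w1'); st=r.read_state(); print(s['xyz'],ray(s,s['cx'],s['cy']),st['eef_pos'],st['tcp_rot'],st['time_s'])
```

```text
[0.33386438 0.2866428  0.46252172] [ 3.17248762e-01 -6.16080271e-04 -9.48342155e-01] [0.42086513 0.27833692 0.34441858] [ 0.00216574  0.00629456  0.99997486 -0.00244099] 1.2
```

View pics/w1.png

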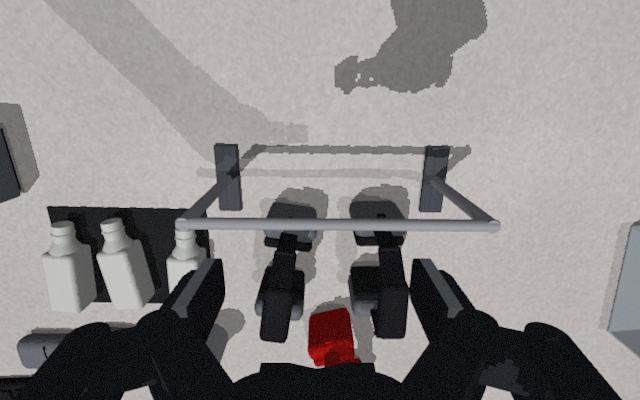

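>>> move_arm(
  rows=[
    {"translation": [10, 1, 1], "roll": 0, "grip": 1},
    {"translation": [10, 1, 1], "roll": 0, "grip": 1},
    {"translation": [10, 1, 1], "roll": 0, "grip": 1},
    {"translation": [10, 1, 1], "roll": 0, "grip": 1},
    {"translation": [10, 1, 1], "roll": 0, "grip": 1},
    {"translation": [10, 1, 1], "roll": 0, "grip": 1},
  ],
)

```text
time_s: 1.7
eef_pos: [0.5133, 0.2997, 0.3523]
tcp_rot: [-0.001, -0.001, 1.0, -0.0]
contact_force: [0.2, -0.6, -0.6]
width: 1.002
grip_force: 0.0
```

Run:
```python
from h import *
s=snap('wrist','w2'); st=r.read_state(); print(s['xyz'],st['eef_pos'],st['tcp_rot'],st['time_s'],abs(st['qvel']).max())
```

```text
[0.43220661 0.29889988 0.47170686] [0.51299124 0.29981944 0.35243063] [-1.06213353e-03 -8.24943432e-04  9.99999045e-01 -3.17922319e-04] 1.75 0.009178397009249155
```

>>> move_arm(
  rows=[
    {"translation": [5, -29, 0], "roll": 0, "grip": 1},
    {"translation": [5, -29, 0], "roll": 0, "grip": 1},
    {"translation": [5, -29, 0], "roll": 0, "grip": 1},
    {"translation": [5, -29, 0], "roll": 0, "grip": 1},
    {"translation": [5, -29, 0], "roll": 0, "grip": 1},
    {"translation": [5, -29, 0], "roll": 0, "grip": 1},
    {"translation": [5, -29, 0], "roll": 0, "grip": 1},
    {"translation": [5, -29, 0], "roll": 0, "grip": 1},
    {"translation": [5, -29, 0], "roll": 0, "grip": 1},
    {"translation": [5, -29, 0], "roll": 0, "grip": 1},
    {"translation": [5, -29, 0], "roll": 0, "grip": 1},
  ],
)

```text
time_s: 2.67
eef_pos: [0.564, 0.0122, 0.3529]
tcp_rot: [-0.0, -0.002, 1.0, 0.001]
contact_force: [0.0, 0.3, 1.2]
width: 0.997
grip_force: 0.0
```

Run:
```python
from h import *
s=snap('wrist','w3'); st=r.read_state(); print(s['xyz'],st['eef_pos'],st['tcp_rot'],st['time_s'],abs(st['qvel']).max())
```

```text
[0.48272031 0.01094561 0.47217075] [0.56415979 0.01239136 0.35288016] [-3.33807688e-04 -2.27265705e-03  9.99997185e-01  5.95208815e-04] 2.7167 0.006442545711165463
```

>>> move_arm(
  rows=[
    {"translation": [-8, -30, 3], "roll": 0, "grip": 1},
    {"translation": [-8, -30, 3], "roll": 0, "grip": 1},
    {"translation": [-8, -30, 3], "roll": 0, "grip": 1},
    {"translation": [-8, -30, 3], "roll": 0, "grip": 1},
    {"translation": [-8, -30, 3], "roll": 0, "grip": 1},
    {"translation": [-8, -30, 3], "roll": 0, "grip": 1},
    {"translation": [-8, -30, 3], "roll": 0, "grip": 1},
    {"translation": [-8, -30, 3], "roll": 0, "grip": 1},
    {"translation": [-8, -30, 3], "roll": 0, "grip": 1},
    {"translation": [-8, -30, 3], "roll": 0, "grip": 1},
    {"translation": [-8, -30, 3], "roll": 0, "grip": 1},
  ],
)

```text
time_s: 3.63
eef_pos: [0.4859, -0.2877, 0.3826]
tcp_rot: [-0.0, -0.002, 1.0, 0.001]
contact_force: [-0.8, 1.0, 0.1]
width: 1.006
grip_force: 0.0
```

Run:
```python
from h import *
s=snap('wrist','w4'); st=r.read_state(); print(s['xyz'],st['eef_pos'],st['tcp_rot'],st['time_s'],abs(st['qvel']).max())
a=[load(n)['color'] for n in('w2','w3','w4')]
v=np.vstack([np.hstack([a[0],a[1]]),np.hstack([a[2],load('side0')['color']])]); cv2.imwrite('pics/m1.png',cv2.resize(v,(800,500),interpolation=cv2.INTER_AREA))
```

```text
[ 0.4045507  -0.289083    0.50186574] [ 0.48606388 -0.28736767  0.38255999] [-1.44839276e-04 -2.57213622e-03  9.99996302e-01  8.70714420e-04] 3.6833 0.006180894693062831
```

View pics/m1.png

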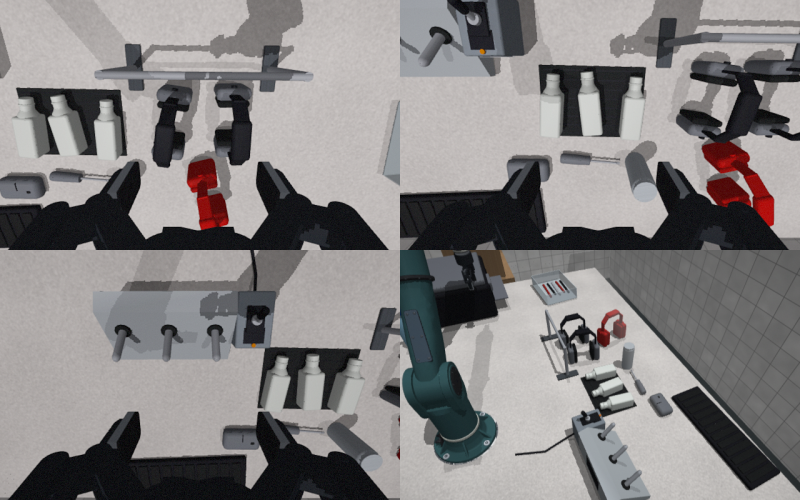

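The combined picture shows w2 with muffs and rail, w3 with three bottles on the mat, and w4 with the pegs' black seats near panel (122,330), (167,330) and (215,330) and the switch at (258,312). Next I measure by masks.

Run:
```python
from h import *
w3=load('w3');w4=load('w4');w2=load('w2')
# bottles in w3
g=w3['color'].min(2); g0=g[100:225,215:410]
m=np.zeros_like(g); m[100:225,215:420]=cv2.GaussianBlur(g,(3,3),0)[100:225,215:420]>105
# mat outline: dark; keep white blobs inside mat
n,l,st,ce=cv2.connectedComponentsWithStats(m,connectivity=4)
for i in range(1,n):
    if st[i,4]>200: print('w3 blob',st[i],ce[i])
# seats in w4
gm=w4['color'].max(2)
m=((gm<45)*255).astype(np.uint8); m[:, :140]=0; m[:90]=0; m[180:]=0; m[:,370:]=0
n,l,st,ce=cv2.connectedComponentsWithStats(m)
for i in range(1,n):
    if st[i,4]>60: print('w4 dark',st[i],ce[i],onz(w4,*ce[i],.1))
A=cv2.resize(w3['color'][90:230,220:420],(800,560),interpolation=cv2.INTER_CUBIC)
cv2.imwrite('pics/c3.png',np.clip(A*1.3,0,255).astype(np.uint8))
B=cv2.resize(w4['color'][55:205,140:450],(800,387),interpolation=cv2.INTER_CUBIC)
cv2.imwrite('pics/c4.png',np.clip(B*1.3,0,255).astype(np.uint8))
```

```text
w3 blob [  215   100   205   125 15587] [323.11317123 169.80977738]
w4 dark [332 119  25  19 237] [343.51054852 126.52742616] [ 0.44945192 -0.25598939  0.1       ]
w4 dark [184 120  27  19 263] [197.23954373 127.30798479] [ 0.45086118 -0.43435979  0.1       ]
w4 dark [258 120  25  19 252] [270.53968254 126.96428571] [ 0.45021189 -0.34497073  0.1       ]
```

View pics/c3.png

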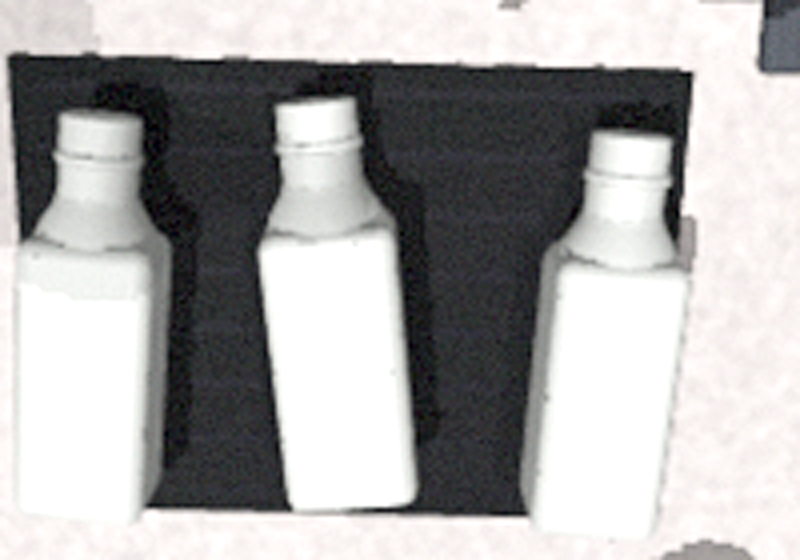

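View pics/c4.png

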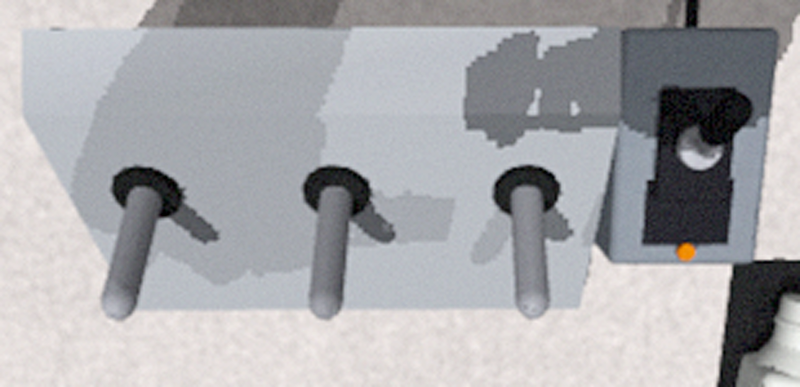

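Run:
```python
from h import *
w3=load('w3');w4=load('w4')
for nm,q in dict(L=[(22,248),(150,262),(140,520),(18,510)],M=[(262,238),(397,228),(413,500),(290,505)],R=[(557,262),(688,272),(655,537),(537,527)]).items():
    P=np.array([onz(w3,220+x/4,90+y/4,.049)[:2] for x,y in q])
    f=(P[0]+P[1])/2; b=(P[2]+P[3])/2; d=f-b
    print(nm,'front',f.round(4),'base',b.round(4),'len',np.linalg.norm(d).round(4),'w',np.linalg.norm(P[1]-P[0]).round(4),np.linalg.norm(P[2]-P[3]).round(4),'ang from -x',np.arctan2(-d[1],-d[0]).round(3))
for x,y in [(119,306),(324,304),(535,303)]: print('tip',onz(w4,140+x/2.58,55+y/2.58,.1463).round(4))
for x,y in [(146,190),(336,190),(527,190)]: print('seat',onz(w4,140+x/2.58,55+y/2.58,.100).round(4))
for n,x,y in [('hA',625,30),('hB',777,30),('hC',755,262),('hD',612,262)]: print(n,onz(w4,140+x/2.58,55+y/2.58,.110).round(4))
print('lever',onz(w4,140+735/2.58,55+105/2.58,.163).round(4))
print('wedge edge',onz(w4,140+25/2.58,55+30/2.58,.124),onz(w4,140+620/2.58,55+30/2.58,.124))
```

```text
L front [ 0.5654 -0.0878] base [ 0.6579 -0.0968] len 0.0929 w 0.0421 0.0428 ang from -x -0.097
M front [ 0.5579 -0.0075] base [ 0.6529 -0.0009] len 0.0953 w 0.0444 0.0432 ang from -x 0.07
R front [0.569  0.0893] base [0.664  0.0856] len 0.0951 w 0.0436 0.0421 ang from -x -0.039
tip [ 0.4971 -0.436   0.1463]
tip [ 0.4959 -0.3463  0.1463]
tip [ 0.4953 -0.254   0.1463]
seat [ 0.4525 -0.4353  0.1   ]
seat [ 0.4522 -0.3454  0.1   ]
seat [ 0.452 -0.255  0.1  ]
hA [ 0.382  -0.2152  0.11  ]
hB [ 0.3818 -0.1489  0.11  ]
hC [ 0.4842 -0.1466  0.11  ]
hD [ 0.4844 -0.2145  0.11  ]
lever [ 0.4119 -0.1808  0.163 ]
wedge edge [ 0.38349593 -0.4697707   0.124     ] [ 0.382774   -0.21990368  0.124     ]
```

>>> move_arm(
  rows=[
    {"translation": [13.9, 19.4, -20], "roll": -0.097, "grip": 0.9},
    {"translation": [13.9, 19.4, -20], "roll": -0.097, "grip": 0.9},
    {"translation": [13.9, 19.4, -20], "roll": -0.097, "grip": 0.9},
    {"translation": [13.9, 19.4, -20], "roll": -0.097, "grip": 0.9},
    {"translation": [13.9, 19.4, -20], "roll": -0.097, "grip": 0.9},
    {"translation": [13.9, 19.4, -20], "roll": -0.097, "grip": 0.9},
    {"translation": [13.9, 19.4, -20], "roll": -0.097, "grip": 0.9},
    {"translation": [13.9, 19.4, -20], "roll": -0.097, "grip": 0.9},
    {"translation": [13.9, 19.4, -20], "roll": -0.097, "grip": 0.9},
    {"translation": [13.9, 19.4, -20], "roll": -0.097, "grip": 0.9},
  ],
)

```text
time_s: 4.52
eef_pos: [0.6236, -0.0944, 0.1823]
tcp_rot: [-0.001, 0.046, 0.999, 0.0]
contact_force: [0.3, -0.9, 1.1]
width: 0.948
grip_force: 0.0
```

Run:
```python
from h import *
s=snap('wrist','w5'); t=snap('top','t5'); st=r.read_state(); print(st['eef_pos'],st['tcp_rot'])
C=cv2.resize(t['color'][165:235,275:365],(540,420),interpolation=cv2.INTER_CUBIC)
v=np.zeros((500,800,3),np.uint8); v[:250,:400]=cv2.resize(s['color'],(400,250)); v[:420,400:]=C[:,:400]
v=np.hstack([s['color'][::1,:][:,::1]]); cv2.imwrite('pics/w5.png',v)
```

```text
[ 0.62354497 -0.09815352  0.18429342] [ 5.86966731e-04  4.91206369e-02  9.98792431e-01 -7.06361195e-04]
```

View pics/w5.png

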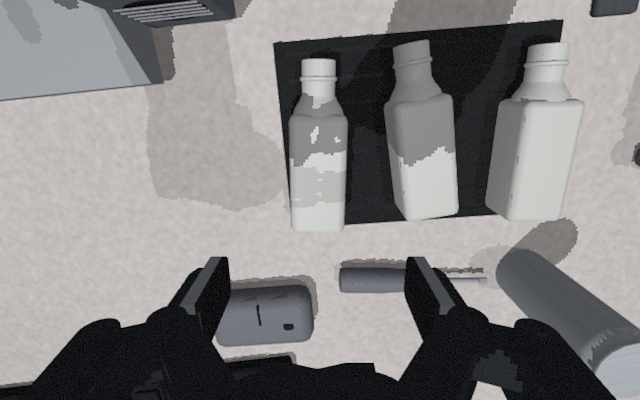

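Bottle L is centred between the fingers and parallel to them: mouth at (319,62), base edge at (319,230). The mouse and screwdriver lie beyond it.

Run:
```python
from h import *
s=load('w5')
for p,z in [((319,228),.049),((318,62),.035),((265,284),.032)]: print(onz(s,*p,z))
```

```text
[ 0.65502714 -0.09662026  0.049     ]
[ 0.52394306 -0.08521025  0.035     ]
[ 0.71621687 -0.15440523  0.032     ]
```

>>> move_arm(
  rows=[
    {"translation": [0.1, 0, -10], "roll": 0, "grip": 0.9},
    {"translation": [0.1, 0, -14.9], "roll": 0, "grip": 0.9},
    {"translation": [0.1, 0, -14.9], "roll": 0, "grip": 0.9},
    {"translation": [0.1, 0, -14.9], "roll": 0, "grip": 0.9},
    {"translation": [0.1, 0, -14.9], "roll": 0, "grip": 0.9},
    {"translation": [0.1, 0, -14.9], "roll": 0, "grip": 0.9},
    {"translation": [0.1, 0, -14.9], "roll": 0, "grip": 0.9},
  ],
)

```text
time_s: 5.2
eef_pos: [0.6262, -0.0983, 0.0366]
tcp_rot: [0.002, 0.049, 0.999, -0.001]
contact_force: [0.6, 0.9, 0.2]
width: 0.952
grip_force: 0.0
```

>>> move_arm(
  rows=[
    {"translation": [0, 0, 0], "roll": 0, "grip": -0.5},
    {"translation": [0, 0, 0], "roll": 0, "grip": -0.5},
    {"translation": [0, 0, 0], "roll": 0, "grip": -0.5},
    {"translation": [0, 0, 0], "roll": 0, "grip": -0.5},
    {"translation": [0, 0, 0], "roll": 0, "grip": -0.5},
    {"translation": [0, 0, 0], "roll": 0, "grip": -0.5},
    {"translation": [0, 0, 6], "roll": 0, "grip": -0.5},
    {"translation": [0, 0, 12], "roll": 0, "grip": -0.5},
    {"translation": [0, 0, 14], "roll": 0, "grip": -0.5},
    {"translation": [0, 0, 14], "roll": 0, "grip": -0.5},
  ],
  grip_force=25,
)

```text
time_s: 6.03
eef_pos: [0.6279, -0.0972, 0.1804]
tcp_rot: [0.005, 0.048, 0.999, -0.0]
contact_force: [0.6, -0.4, -0.1]
width: 0.536
grip_force: 26.5
```

Run:
```python
from h import *
s=snap('wrist','w6'); t=snap('side','s6'); st=r.read_state(); print(st['eef_pos'],st['tcp_rot'],st['width'],st['grip_force'])
C=cv2.resize(t['color'][130:380,280:460],(432,600),interpolation=cv2.INTER_CUBIC)
v=np.zeros((600,800,3),np.uint8); v[:230,:368]=cv2.resize(s['color'],(368,230)); v[:600,368:]=C; cv2.imwrite('pics/m6.png',v)
```

```text
[ 0.62756102 -0.09693307  0.17883809] [ 4.59212252e-03  4.83443992e-02  9.98820145e-01 -2.24113906e-04] 0.5359390491190682 26.480363309383392
```

View pics/m6.png

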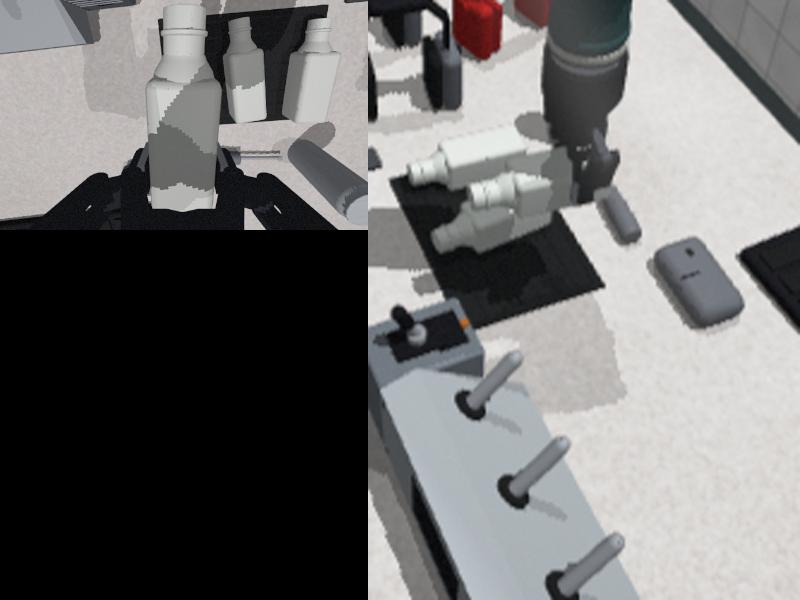

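>>> move_arm(
  rows=[
    {"translation": [3.5, -34, 0], "roll": 0.097, "grip": -0.5},
    {"translation": [3.5, -34, 0], "roll": 0.097, "grip": -0.5},
    {"translation": [3.5, -34, 0], "roll": 0.097, "grip": -0.5},
    {"translation": [3.5, -34, 0], "roll": 0.097, "grip": -0.5},
    {"translation": [3.5, -34, 0], "roll": 0.097, "grip": -0.5},
    {"translation": [3.5, -34, 0], "roll": 0.097, "grip": -0.5},
    {"translation": [3.5, -34, 0], "roll": 0.097, "grip": -0.5},
    {"translation": [3.5, -34, 0], "roll": 0.097, "grip": -0.5},
    {"translation": [3.5, -34, -6], "roll": 0.097, "grip": -0.5},
    {"translation": [3.5, -34, -6], "roll": 0.097, "grip": -0.5},
    {"translation": [3.5, -34, -6], "roll": 0.097, "grip": -0.5},
    {"translation": [3.5, -34, -6], "roll": 0.097, "grip": -0.5},
  ],
)

```text
time_s: 7.13
eef_pos: [0.6582, -0.4347, 0.1109]
tcp_rot: [-0.002, -0.0, 1.0, 0.002]
contact_force: [0.7, -0.5, -0.0]
width: 0.537
grip_force: 26.4
```

Run:
```python
from h import *
P=[]
for i in range(3):
    s=snap('wrist','w7'); P.append(r.read_state()['eef_pos'])
st=r.read_state(); print(np.array(P).round(4),st['tcp_rot'],s['xyz'])
cv2.imwrite('pics/w7c.png',cv2.resize(s['color'][0:400,120:520],(500,500)))
```

```text
[[ 0.6599 -0.435   0.1132]
 [ 0.6608 -0.4354  0.1148]
 [ 0.6613 -0.4357  0.1157]] [ 1.25022751e-03 -9.27470261e-04  9.99998710e-01 -3.96722025e-04] [ 0.57931562 -0.43638657  0.23388987]
```

View pics/w7c.png

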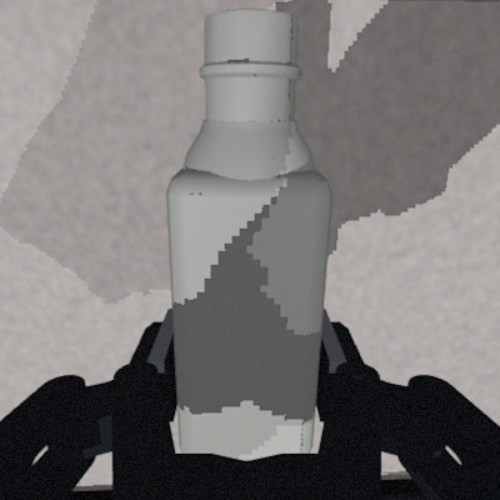

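>>> move_arm(
  rows=[
    {"translation": [-3, 0, 0.1], "roll": 0, "grip": -0.5},
    {"translation": [-5, 0, 0.1], "roll": 0, "grip": -0.5},
    {"translation": [-6.7, 0, 0.1], "roll": 0, "grip": -0.5},
    {"translation": [-6.7, 0, 0.1], "roll": 0, "grip": -0.5},
    {"translation": [-6.7, 0, 0.1], "roll": 0, "grip": -0.5},
    {"translation": [-6.7, 0, 0.1], "roll": 0, "grip": -0.5},
  ],
)

```text
time_s: 7.78
eef_pos: [0.5952, -0.4361, 0.1167]
tcp_rot: [0.002, -0.001, 1.0, -0.001]
contact_force: [0.5, -1.3, -1.3]
width: 0.533
grip_force: 26.4
```

>>> move_arm(
  rows=[
    {"translation": [0, 0, 1], "roll": 0, "grip": -0.5},
    {"translation": [0, 0, 2.3], "roll": 0, "grip": -0.5},
    {"translation": [-0.2, 0, 3.5], "roll": 0, "grip": -0.5},
    {"translation": [-0.45, 0, 4.7], "roll": 0, "grip": -0.5},
    {"translation": [-0.45, 0, 4.7], "roll": 0, "grip": -0.5},
  ],
)

```text
time_s: 8.2
eef_pos: [0.5904, -0.4374, 0.1662]
tcp_rot: [0.003, -0.0, 1.0, -0.002]
contact_force: [2.0, 0.0, -0.6]
width: 0.537
grip_force: 26.3
```

Run:
```python
from h import *
s=snap('wrist','w8'); t=snap('side','s8'); st=r.read_state(); print(st['eef_pos'],st['contact_force'],st['torque'])
v=np.zeros((480,800,3),np.uint8); v[:250,:400]=cv2.resize(s['color'],(400,250)); v[:,400:]=cv2.resize(t['color'][200:400,270:436],(400,480),interpolation=cv2.INTER_CUBIC); cv2.imwrite('pics/m8.png',v)
```

```text
[ 0.58896877 -0.43737369  0.16383806] [ 0.61219947 -0.41407987 -0.86470767] [-0.04007796 -0.36760115 -0.01187627]
```

View pics/m8.png

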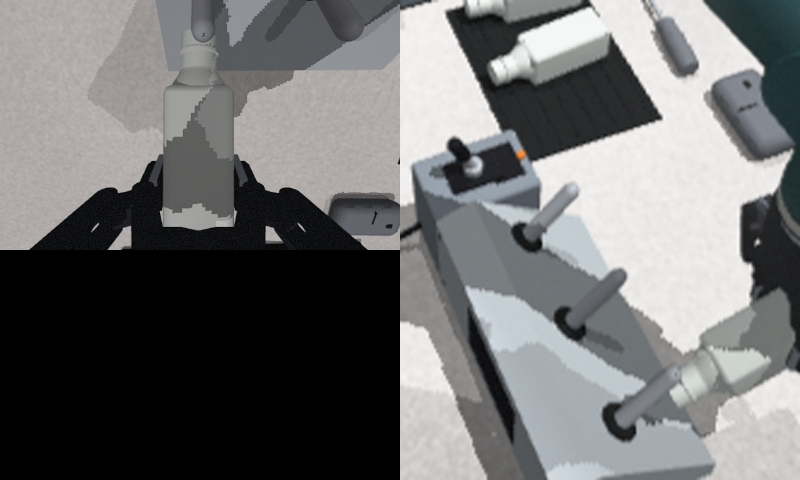

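>>> move_arm(
  rows=[
    {"translation": [-0.4, 0, 1], "roll": 0, "grip": -0.5},
    {"translation": [-0.9, 0, 2.1], "roll": 0, "grip": -0.5},
    {"translation": [-1.6, 0, 3.1], "roll": 0, "grip": -0.5},
    {"translation": [-2.3, 0, 4.0], "roll": 0, "grip": -0.5},
    {"translation": [-2.6, 0, 4.3], "roll": 0, "grip": -0.5},
    {"translation": [-2.6, 0, 4.3], "roll": 0, "grip": -0.5},
    {"translation": [-2.6, 0, 4.3], "roll": 0, "grip": -0.5},
  ],
)

```text
time_s: 8.88
eef_pos: [0.5611, -0.4368, 0.2056]
tcp_rot: [-0.001, 0.0, 1.0, -0.0]
contact_force: [-0.2, -0.1, -0.5]
width: 0.54
grip_force: 25.8
```

Run:
```python
from h import *
s=snap('wrist','w9'); t=snap('side','s9'); st=r.read_state(); print(st['eef_pos'],st['contact_force'],st['torque'])
v=np.zeros((480,800,3),np.uint8); v[:250,:400]=cv2.resize(s['color'],(400,250)); v[:,400:]=cv2.resize(t['color'][200:400,270:436],(400,480),interpolation=cv2.INTER_CUBIC); cv2.imwrite('pics/m9.png',v)
```

```text
[ 0.5616232  -0.4364767   0.20489382] [ 0.25451543 -0.29430162 -0.583357  ] [ 0.02318181 -0.04191874  0.01870552]
```

View pics/m9.png

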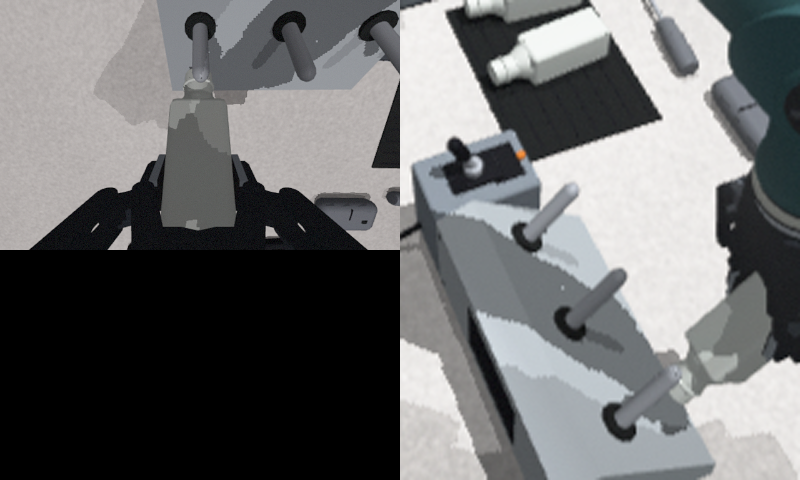

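Neck is under peg 1's tip (crop (680,385)) and the bottle is clearly tilted, roughly parallel to the peg. I'll get the tilt from the slope of its body edge.

Run:
```python
from h import *
t=load('s9'); 
p=np.array([.541,-.4366,.20])
for th in (30,40,45,50,55,60):
    d=np.array([np.cos(np.radians(th)),0,np.sin(np.radians(th))])*.04
    a,b=proj(t,p-d),proj(t,p+d); print(th,(b-a)/(np.hypot(*(b-a))),np.degrees(np.arctan2(-(b-a)[1],(b-a)[0])))
# peg edge check
a=proj(t,[.4545,-.4355,.1]);b=proj(t,[.4982,-.4355,.152]);print('peg',a,b)
im=t['color'][325:400,370:440]; g=cv2.cvtColor(im,cv2.COLOR_BGR2GRAY)
L=cv2.createLineSegmentDetector().detect(cv2.resize(g,None,fx=4,fy=4,interpolation=cv2.INTER_CUBIC))[0][:,0]/4
for x1,y1,x2,y2 in L:
    l=np.hypot(x2-x1,y2-y1)
    if l>9:
        an=np.degrees(np.arctan2(-(y2-y1),x2-x1))%180; print((x1+370).round(),(y1+325).round(),(x2+370).round(),(y2+325).round(),l.round(),an.round(1))
```

```text
30 [ 0.83410998 -0.55159817] 33.47672303534509
40 [ 0.79700918 -0.60396719] 37.15455837759411
45 [ 0.7758495  -0.63091802] 39.11788492415347
50 [ 0.75231606 -0.65880236] 41.20859756286849
55 [ 0.72574937 -0.6879592 ] 43.468777799581524
60 [ 0.69527148 -0.71874722] 45.9511451878831
peg [361.32726465 374.08281487] [384.95570506 353.36494539]
424.0 349.0 411.0 361.0 18.0 39.0
370.0 338.0 376.0 347.0 11.0 119.1
412.0 359.0 397.0 360.0 15.0 4.9
388.0 338.0 404.0 325.0 20.0 40.5
394.0 348.0 400.0 359.0 13.0 121.3
370.0 397.0 400.0 393.0 30.0 6.7
394.0 381.0 400.0 391.0 12.0 116.9
426.0 383.0 431.0 391.0 9.0 122.0
```

>>> move_arm(
  rows=[
    {"translation": [1.5, 0.1, 0], "roll": 0, "grip": -0.5},
    {"translation": [3, 0.1, 1], "roll": 0, "grip": -0.5},
    {"translation": [3, 0.1, 4.5], "roll": 0, "grip": -0.5},
    {"translation": [3, 0.1, 4.5], "roll": 0, "grip": -0.5},
    {"translation": [1.4, 0.1, 4.5], "roll": 0, "grip": -0.5},
    {"translation": [1.4, 0.1, 4.5], "roll": 0, "grip": -0.5},
    {"translation": [1.4, 0.1, 4.5], "roll": 0, "grip": -0.5},
    {"translation": [1.4, 0.1, 4.5], "roll": 0, "grip": -0.5},
    {"translation": [1.4, 0.1, 4.5], "roll": 0, "grip": -0.5},
  ],
)

```text
time_s: 9.73
eef_pos: [0.5768, -0.4352, 0.2495]
tcp_rot: [-0.0, -0.0, 1.0, 0.0]
contact_force: [-0.1, 0.3, -0.5]
width: 0.533
grip_force: 25.8
```

Run:
```python
from h import *
t=snap('side','s10'); st=r.read_state(); print(st['eef_pos'],st['contact_force'],st['torque'])
o=(340,290)
g=cv2.cvtColor(t['color'][290:400,340:440],cv2.COLOR_BGR2GRAY)
L=cv2.createLineSegmentDetector().detect(cv2.resize(g,None,fx=4,fy=4,interpolation=cv2.INTER_CUBIC))[0][:,0]/4
for x1,y1,x2,y2 in L:
    l=np.hypot(x2-x1,y2-y1)
    if l>7: print((x1+340).round(),(y1+290).round(),(x2+340).round(),(y2+290).round(),l.round(),(np.degrees(np.arctan2(-(y2-y1),x2-x1))%180).round(1))
G=st['eef_pos']-[0,0,.006]
for th in (45,50,55):
    b=np.array([np.cos(np.radians(th)),0,np.sin(np.radians(th))]); print(th,proj(t,G-.108*b),proj(t,G-.068*b),proj(t,G+.03*b))
cv2.imwrite('pics/c10.png',cv2.resize(t['color'][260:400,330:450],(514,600),interpolation=cv2.INTER_CUBIC))
```

```text
[ 0.5768641  -0.4350777   0.24953241] [ 0.49735671 -0.06250461 -0.70712532] [ 0.03292754 -0.03992638  0.10076885]
416.0 304.0 418.0 290.0 14.0 83.6
363.0 324.0 367.0 331.0 8.0 122.6
365.0 315.0 359.0 322.0 9.0 49.9
436.0 334.0 423.0 345.0 17.0 39.8
357.0 381.0 353.0 373.0 9.0 116.3
398.0 336.0 401.0 328.0 8.0 75.2
367.0 331.0 373.0 342.0 12.0 119.1
389.0 343.0 395.0 336.0 9.0 51.6
382.0 339.0 388.0 348.0 11.0 125.0
424.0 345.0 408.0 346.0 16.0 3.9
410.0 313.0 416.0 307.0 9.0 43.6
398.0 323.0 410.0 313.0 16.0 41.0
399.0 355.0 392.0 351.0 8.0 153.3
375.0 368.0 368.0 375.0 10.0 43.6
437.0 322.0 437.0 315.0 8.0 89.2
429.0 296.0 418.0 306.0 15.0 42.4
434.0 313.0 435.0 301.0 11.0 87.6
395.0 383.0 400.0 392.0 10.0 118.2
404.0 333.0 411.0 343.0 12.0 122.2
390.0 373.0 395.0 383.0 11.0 119.0
353.0 399.0 400.0 393.0 47.0 6.8
345.0 290.0 356.0 312.0 24.0 118.6
432.0 381.0 438.0 390.0 10.0 125.6
355.0 326.0 349.0 332.0 8.0 46.7
45 [386.95916193 348.9942025 ] [402.85070816 336.03102079] [443.99839333 302.46569544]
50 [389.87486607 349.15073449] [404.63864659 336.19864822] [443.27017215 302.3076776 ]
55 [393.04038986 349.04557666] [406.602217   336.19470003] [442.44396615 302.23187982]
```

View pics/c10.png

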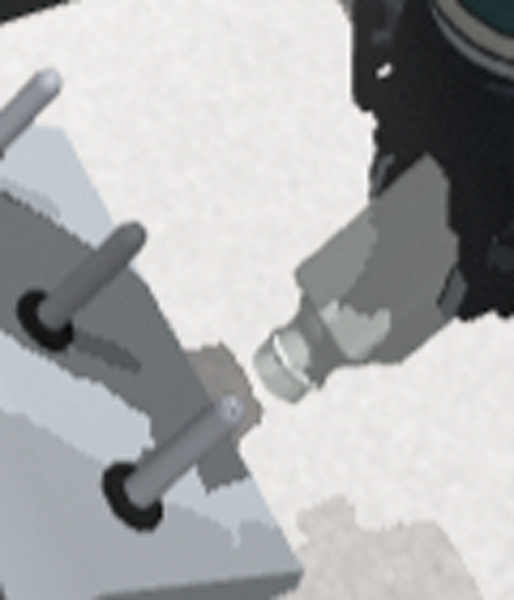

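Mouth at crop (275,372), peg tip at (232,405), seat at (133,497). I cast rays onto the plane of the peg to check the line-up.

```bash
cat >> h.py <<'E'
def ony(s,u,v,y):
    d=ray(s,u,v); return s['xyz']+d*(y-s['xyz'][1])/d[1]
E
python3 - <<'E'
from h import *
t=load('s10')
for n,(x,y) in dict(mouth=(275,372),tip=(230,406),seat=(133,497),mA=(252,357),mB=(297,396),edge1=(297,272),edge2=(425,155),low1=(345,365),low2=(405,360)).items(): print(n,ony(t,330+x/4.283,260+y/4.286,-.4355).round(4))
E
```

```text
mouth [ 0.5157 -0.4355  0.1644]
tip [ 0.4961 -0.4355  0.1481]
seat [ 0.4547 -0.4355  0.091 ]
mA [ 0.5008 -0.4355  0.1903]
mB [ 0.5326 -0.4355  0.1272]
edge1 [ 0.5117 -0.4355  0.2543]
edge2 [ 0.5577 -0.4355  0.311 ]
low1 [ 0.5549 -0.4355  0.1393]
low2 [ 0.5911 -0.4355  0.1151]
```

>>> move_arm(
  rows=[
    {"translation": [-0.5, 0, 0], "roll": 0, "grip": -0.5},
    {"translation": [-0.5, 0, 0], "roll": 0, "grip": -0.5},
    {"translation": [-1.1, 0, -0.7], "roll": 0, "grip": -0.5},
    {"translation": [-1.7, 0, -1.4], "roll": 0, "grip": -0.5},
    {"translation": [-2.3, 0, -2.1], "roll": 0, "grip": -0.5},
    {"translation": [-2.9, 0, -2.9], "roll": 0, "grip": -0.5},
    {"translation": [-2.9, 0, -2.9], "roll": 0, "grip": -0.5},
  ],
)

```text
time_s: 10.37
eef_pos: [0.5438, -0.4349, 0.2185]
tcp_rot: [-0.003, 0.001, 1.0, 0.001]
contact_force: [-1.6, 0.2, -1.1]
width: 0.534
grip_force: 25.8
```

Run:
```python
from h import *
t=snap('side','s11'); st=r.read_state(); print(st['eef_pos'],st['contact_force'],st['torque'],st['width'])
w=snap('wrist','w11')
```

```text
[ 0.54520572 -0.43514961  0.21942131] [-0.05725497  0.16103067 -0.04970756] [-0.00072453  0.00633216 -0.03918805] 0.5357139382668858
```

Run:
```python
from h import *
a,b=load('s10'),load('s11')
p0=np.array([.4545,-.4355,.1]); d=np.array([.643,0,.766])
for q in np.arange(0.0,.075,.007):
    u,v=proj(a,p0+q*d).round().astype(int); print(q.round(3),(u,v),a['color'][v,u],b['color'][v,u])
```

```text
0.0 (np.int64(361), np.int64(374)) [132 126 123] [131 126 122]
0.007 (np.int64(364), np.int64(372)) [131 126 123] [134 127 124]
0.014 (np.int64(366), np.int64(370)) [132 127 123] [134 128 124]
0.021 (np.int64(368), np.int64(368)) [131 126 123] [132 126 124]
0.028 (np.int64(371), np.int64(366)) [131 127 124] [124 119 116]
0.035 (np.int64(373), np.int64(364)) [132 126 123] [97 96 94]
0.042 (np.int64(376), np.int64(361)) [131 127 123] [173 176 171]
0.049 (np.int64(378), np.int64(359)) [130 125 121] [204 209 204]
0.056 (np.int64(381), np.int64(357)) [139 133 129] [192 197 191]
0.063 (np.int64(383), np.int64(355)) [172 166 160] [138 141 138]
0.07 (np.int64(386), np.int64(353)) [143 143 143] [111 112 110]
```

>>> move_arm(
  rows=[
    {"translation": [-0.6, 0, -0.8], "roll": 0, "grip": -0.5},
    {"translation": [-1.2, 0, -1.5], "roll": 0, "grip": -0.5},
    {"translation": [-1.8, 0, -2.2], "roll": 0, "grip": -0.5},
    {"translation": [-1.8, 0, -2.2], "roll": 0, "grip": -0.5},
    {"translation": [-1.8, 0, -2.2], "roll": 0, "grip": -0.5},
  ],
  grip_force=45,
)

```text
time_s: 10.88
eef_pos: [0.5282, -0.4353, 0.198]
tcp_rot: [-0.001, 0.0, 1.0, 0.0]
contact_force: [0.2, -0.6, 0.8]
width: 0.535
grip_force: 44.2
```

>>> move_arm(
  rows=[
    {"translation": [-0.3, 0, -0.4], "roll": 0, "grip": -0.5},
    {"translation": [-0.5, 0, -0.7], "roll": 0, "grip": -0.5},
    {"translation": [-0.5, 0, -0.7], "roll": 0, "grip": -0.5},
    {"translation": [-0.5, 0, -0.7], "roll": 0, "grip": -0.5},
  ],
)

```text
time_s: 11.22
eef_pos: [0.5234, -0.4357, 0.1923]
tcp_rot: [-0.001, -0.0, 1.0, 0.0]
contact_force: [-2.5, 0.2, 3.6]
width: 0.534
grip_force: 44.8
```

>>> move_arm(
  rows=[
    {"translation": [-0.2, 0, -0.3], "roll": 0, "grip": -0.5},
    {"translation": [-0.4, 0, -0.5], "roll": 0, "grip": -0.5},
    {"translation": [-0.4, 0, -0.5], "roll": 0, "grip": -0.5},
    {"translation": [-0.4, 0, -0.5], "roll": 0, "grip": -0.5},
  ],
)

```text
time_s: 11.55
eef_pos: [0.5201, -0.4357, 0.1878]
tcp_rot: [-0.0, -0.0, 1.0, -0.0]
contact_force: [-2.9, 0.4, 5.9]
width: 0.532
grip_force: 45.4
```

Run:
```python
from h import *
b=snap('side','s12'); st=r.read_state(); print(st['eef_pos'],st['contact_force'],st['torque'],st['width'])
p0=np.array([.4545,-.4355,.1]); d=np.array([.643,0,.766])
for q in np.arange(-.02,.045,.004):
    u,v=proj(b,p0+q*d).round().astype(int); print(q.round(3),(u,v),b['color'][v,u])
```

```text
[ 0.52010699 -0.43570806  0.18774099] [-2.54665687  0.02774784  6.30545959] [ 0.2680934   0.95105768 -0.04379577] 0.5326709059724308
-0.02 (np.int64(355), np.int64(380)) [177 172 166]
-0.016 (np.int64(356), np.int64(379)) [93 90 86]
-0.012 (np.int64(357), np.int64(378)) [28 28 27]
-0.008 (np.int64(359), np.int64(376)) [23 21 22]
-0.004 (np.int64(360), np.int64(375)) [154 158 152]
0.0 (np.int64(361), np.int64(374)) [172 175 170]
0.004 (np.int64(363), np.int64(373)) [172 176 172]
0.008 (np.int64(364), np.int64(372)) [166 169 164]
0.012 (np.int64(365), np.int64(371)) [209 213 206]
0.016 (np.int64(367), np.int64(369)) [193 198 193]
0.02 (np.int64(368), np.int64(368)) [195 199 193]
0.024 (np.int64(370), np.int64(367)) [115 117 114]
0.028 (np.int64(371), np.int64(366)) [115 118 114]
0.032 (np.int64(372), np.int64(364)) [128 130 127]
0.036 (np.int64(374), np.int64(363)) [163 166 163]
0.04 (np.int64(375), np.int64(362)) [167 169 165]
0.044 (np.int64(376), np.int64(361)) [166 169 166]
```

>>> move_arm(
  rows=[
    {"translation": [-0.3, 0, -0.2], "roll": 0, "grip": -0.5},
    {"translation": [-0.5, 0, -0.4], "roll": 0, "grip": -0.5},
    {"translation": [-0.5, 0, -0.4], "roll": 0, "grip": -0.5},
    {"translation": [-0.5, 0, -0.4], "roll": 0, "grip": -0.5},
  ],
)

```text
time_s: 11.93
eef_pos: [0.5178, -0.4357, 0.1856]
tcp_rot: [0.002, -0.0, 1.0, -0.001]
contact_force: [-1.0, 2.4, 10.6]
width: 0.533
grip_force: 46.2
```

Run:
```python
from h import *
b=snap('side','s13'); st=r.read_state(); print(st['eef_pos'],st['contact_force'],st['torque'],st['width'])
p0=np.array([.4545,-.4355,.1]); d=np.array([.643,0,.766])
for q in np.arange(-.016,.012,.004):
    u,v=proj(b,p0+q*d).round().astype(int); print(q.round(3),(u,v),b['color'][v,u])
```

```text
[ 0.51779274 -0.43571803  0.18563066] [-0.95467684  2.62018509 10.77943336] [ 0.60347667  0.57054684 -0.04943753] 0.5379952661518478
-0.016 (np.int64(356), np.int64(379)) [91 87 84]
-0.012 (np.int64(357), np.int64(378)) [29 30 28]
-0.008 (np.int64(359), np.int64(376)) [146 149 145]
-0.004 (np.int64(360), np.int64(375)) [173 177 172]
0.0 (np.int64(361), np.int64(374)) [171 175 170]
0.004 (np.int64(363), np.int64(373)) [174 177 172]
0.008 (np.int64(364), np.int64(372)) [220 222 219]
```

>>> move_arm(
  rows=[
    {"translation": [-0.3, 0, -0.4], "roll": 0, "grip": -0.5},
    {"translation": [-0.5, 0, -0.7], "roll": 0, "grip": -0.5},
    {"translation": [-0.5, 0, -0.7], "roll": 0, "grip": -0.5},
    {"translation": [-0.5, 0, -0.7], "roll": 0, "grip": -0.5},
  ],
)

```text
time_s: 12.32
eef_pos: [0.5181, -0.4358, 0.1847]
tcp_rot: [0.008, -0.001, 1.0, -0.002]
contact_force: [-0.7, 8.1, 35.6]
width: 0.534
grip_force: 49.0
```

Run:
```python
from h import *
b=snap('side','s14'); st=r.read_state(); print(st['eef_pos'],st['contact_force'],st['torque'],st['width'])
p0=np.array([.4545,-.4355,.1]); d=np.array([.643,0,.766])
for q in np.arange(-.016,.012,.004):
    u,v=proj(b,p0+q*d).round().astype(int); print(q.round(3),(u,v),b['color'][v,u])
```

```text
[ 0.51814518 -0.43582265  0.18474024] [-0.63994173  8.12361481 34.90624513] [ 2.06068292  0.25329326 -0.21050634] 0.5356771823007932
-0.016 (np.int64(356), np.int64(379)) [91 88 84]
-0.012 (np.int64(357), np.int64(378)) [26 26 25]
-0.008 (np.int64(359), np.int64(376)) [146 150 147]
-0.004 (np.int64(360), np.int64(375)) [182 187 182]
0.0 (np.int64(361), np.int64(374)) [183 187 182]
0.004 (np.int64(363), np.int64(373)) [176 179 174]
0.008 (np.int64(364), np.int64(372)) [228 231 227]
```

>>> move_arm(
  rows=[
    {"translation": [0.5, 0, 0.8], "roll": 0, "grip": -0.5},
    {"translation": [0.5, 0, 0.8], "roll": 0, "grip": 0.45},
    {"translation": [0.5, 0, 0.8], "roll": 0, "grip": 0.45},
    {"translation": [0.5, 0, 0.8], "roll": 0, "grip": 0.45},
    {"translation": [0.5, 0, 0.8], "roll": 0, "grip": 0.45},
    {"translation": [0.5, 0, 4], "roll": 0, "grip": 0.45},
    {"translation": [0.5, 0, 10], "roll": 0, "grip": 0.9},
    {"translation": [0.5, 0, 10], "roll": 0, "grip": 0.9},
    {"translation": [0.5, 0, 10], "roll": 0, "grip": 0.9},
  ],
)

```text
time_s: 13.12
eef_pos: [0.517, -0.438, 0.2806]
tcp_rot: [0.003, 0.0, 1.0, -0.003]
contact_force: [-0.1, 0.4, -0.1]
width: 0.951
grip_force: 0.0
```

Run:
```python
from h import *
b=snap('side','s15'); st=r.read_state(); print(st['eef_pos'],st['contact_force'],st['width'])
p0=np.array([.4545,-.4355,.1]); d=np.array([.643,0,.766])
for q in np.arange(-.016,.012,.004):
    u,v=proj(b,p0+q*d).round().astype(int); print(q.round(3),(u,v),b['color'][v,u])
# seat pixel extents
# remaining bottles in top view
t=snap('top','t15')
P0=load('top0')['color'].astype(int); D=np.abs(t['color'].astype(int)-P0).max(2)[165:235,275:330]>40
print('changed px at bottles M,R:',D.sum())
# bottle body edges
g=cv2.cvtColor(b['color'][290:400,340:440],cv2.COLOR_BGR2GRAY)
L=cv2.createLineSegmentDetector().detect(cv2.resize(g,None,fx=4,fy=4,interpolation=cv2.INTER_CUBIC))[0][:,0]/4
for x1,y1,x2,y2 in L:
    l=np.hypot(x2-x1,y2-y1)
    if l>12: print((x1+340).round(),(y1+290).round(),(x2+340).round(),(y2+290).round(),l.round(),(np.degrees(np.arctan2(-(y2-y1),x2-x1))%180).round(1))
c=p0+.09*d
print('exp base',proj(b,p0+.14*d),'edge ang 50:',[np.degrees(np.arctan2(-(proj(b,c+.04*e)-proj(b,c))[1],(proj(b,c+.04*e)-proj(b,c))[0])) for e in (d,)])
```

```text
[ 0.51598596 -0.43674367  0.27794636] [0.06445124 0.05750008 1.03812797] 0.9527298428533817
-0.016 (np.int64(356), np.int64(379)) [75 72 68]
-0.012 (np.int64(357), np.int64(378)) [17 16 18]
-0.008 (np.int64(359), np.int64(376)) [126 129 126]
-0.004 (np.int64(360), np.int64(375)) [133 134 131]
0.0 (np.int64(361), np.int64(374)) [130 133 130]
0.004 (np.int64(363), np.int64(373)) [124 128 125]
0.008 (np.int64(364), np.int64(372)) [138 142 138]
changed px at bottles M,R: 0
424.0 345.0 388.0 372.0 45.0 37.5
411.0 323.0 407.0 307.0 17.0 102.5
364.0 386.0 354.0 378.0 12.0 139.5
365.0 316.0 349.0 332.0 23.0 44.6
369.0 349.0 387.0 334.0 23.0 39.3
344.0 326.0 359.0 312.0 20.0 44.4
387.0 333.0 401.0 322.0 17.0 39.5
353.0 399.0 400.0 393.0 48.0 6.8
361.0 321.0 368.0 333.0 14.0 118.8
346.0 293.0 352.0 303.0 12.0 117.4
398.0 358.0 412.0 346.0 18.0 38.5
exp base [411.67500572 329.91376223] edge ang 50: [np.float64(41.25982045660716)]
```

>>> move_arm(
  rows=[
    {"translation": [4, 10, 0], "roll": 0.07, "grip": 0.6},
    {"translation": [10.5, 43.4, -8], "roll": 0.07, "grip": 0.6},
    {"translation": [10.5, 43.4, -8], "roll": 0.07, "grip": 0.6},
    {"translation": [10.5, 43.4, -8], "roll": 0.07, "grip": 0.6},
    {"translation": [10.5, 43.4, -8], "roll": 0.07, "grip": 0.6},
    {"translation": [10.5, 43.4, -8], "roll": 0.07, "grip": 0.6},
    {"translation": [10.5, 43.4, -8], "roll": 0.07, "grip": 0.6},
    {"translation": [10.5, 43.4, -8], "roll": 0.07, "grip": 0.6},
    {"translation": [10.5, 43.4, -8], "roll": 0.07, "grip": 0.6},
    {"translation": [10.5, 43.4, -8], "roll": 0.07, "grip": 0.6},
    {"translation": [10.5, 43.4, -8], "roll": 0.07, "grip": 0.6},
    {"translation": [10.5, 43.4, -8], "roll": 0.07, "grip": 0.6},
  ],
)

```text
time_s: 14.22
eef_pos: [0.6194, 0.0109, 0.1917]
tcp_rot: [-0.003, -0.042, 0.999, 0.003]
contact_force: [0.5, 1.2, -0.1]
width: 0.798
grip_force: 0.0
```

>>> move_arm(
  rows=[
    {"translation": [0, 0, 0], "roll": 0, "grip": 0.6},
    {"translation": [0, 0, 0], "roll": 0, "grip": 0.6},
    {"translation": [0, 0, 0], "roll": 0, "grip": 0.6},
  ],
)

```text
time_s: 14.47
eef_pos: [0.6192, -0.0038, 0.1951]
tcp_rot: [-0.001, -0.034, 0.999, -0.001]
contact_force: [-0.0, -0.6, -0.6]
width: 0.801
grip_force: 0.0
```

Run:
```python
from h import *
P=[]
for i in range(3):
    s=snap('wrist','w16'); P.append(r.read_state()['eef_pos'])
print(np.array(P).round(4),r.read_state()['tcp_rot'].round(4),s['xyz'])
g=cv2.cvtColor(s['color'],cv2.COLOR_BGR2GRAY)
L=cv2.createLineSegmentDetector().detect(g)[0][:,0]
for x1,y1,x2,y2 in L:
    l=np.hypot(x2-x1,y2-y1)
    if l>20 and 220<x1<420 and max(y1,y2)<250: print([int(k) for k in (x1,y1,x2,y2)],int(l))
```

```text
[[ 0.6195 -0.004   0.1955]
 [ 0.6197 -0.0039  0.1958]
 [ 0.6199 -0.0036  0.196 ]] [-1.000e-04 -3.340e-02  9.994e-01 -4.000e-04] [ 0.53861216 -0.01003392  0.31509881]
[299, 45, 347, 49] 47
[348, 50, 462, 61] 115
[386, 231, 309, 225] 77
[296, 224, 198, 216] 99
[329, 57, 300, 58] 28
[299, 223, 341, 224] 42
[288, 118, 294, 223] 105
[300, 80, 299, 103] 22
[343, 220, 344, 114] 106
[337, 107, 328, 83] 25
[399, 126, 379, 219] 94
[404, 164, 388, 236] 73
[411, 134, 406, 161] 27
```

Run:
```python
from h import *
s=load('w16')
for p,z in [((317,223),.049),((316,116),.049),((314,57),.035)]: print(onz(s,*p,z).round(4))
```

```text
[ 0.6524 -0.0029  0.049 ]
[ 0.56   -0.0098  0.049 ]
[ 0.5155 -0.0143  0.035 ]
```

>>> move_arm(
  rows=[
    {"translation": [0.2, -0.1, -8], "roll": 0.005, "grip": 0.6},
    {"translation": [0.2, -0.1, -16.2], "roll": 0.005, "grip": 0.6},
    {"translation": [0.2, -0.1, -16.2], "roll": 0.005, "grip": 0.6},
    {"translation": [0.2, -0.1, -16.2], "roll": 0.005, "grip": 0.6},
    {"translation": [0.2, -0.1, -16.2], "roll": 0.005, "grip": 0.6},
    {"translation": [0.2, -0.1, -16.2], "roll": 0.005, "grip": 0.6},
    {"translation": [0.2, -0.1, -16.2], "roll": 0.005, "grip": 0.6},
    {"translation": [0.2, -0.1, -16.2], "roll": 0.005, "grip": 0.6},
    {"translation": [0.2, -0.1, -16.2], "roll": 0.005, "grip": 0.6},
  ],
)

```text
time_s: 15.37
eef_pos: [0.6244, -0.0026, 0.037]
tcp_rot: [0.003, -0.037, 0.999, -0.0]
contact_force: [0.3, 0.7, 0.2]
width: 0.801
grip_force: 0.0
```

>>> move_arm(
  rows=[
    {"translation": [0, 0, 0], "roll": 0, "grip": -0.5},
    {"translation": [0, 0, 0], "roll": 0, "grip": -0.5},
    {"translation": [0, 0, 0], "roll": 0, "grip": -0.5},
    {"translation": [0, 0, 0], "roll": 0, "grip": -0.5},
    {"translation": [0, 0, 0], "roll": 0, "grip": -0.5},
    {"translation": [0, 0, 0], "roll": 0, "grip": -0.5},
    {"translation": [0, 0, 6], "roll": 0, "grip": -0.5},
    {"translation": [0, 0, 12], "roll": 0, "grip": -0.5},
    {"translation": [0, 0, 12], "roll": 0, "grip": -0.5},
    {"translation": [0, 0, 12], "roll": 0, "grip": -0.5},
  ],
  grip_force=25,
)

```text
time_s: 16.2
eef_pos: [0.6273, -0.0027, 0.1618]
tcp_rot: [0.007, -0.037, 0.999, -0.0]
contact_force: [0.7, 0.4, -0.6]
width: 0.541
grip_force: 26.3
```

>>> move_arm(
  rows=[
    {"translation": [4, -34.2, 0], "roll": -0.072, "grip": -0.5},
    {"translation": [4, -34.2, 0], "roll": -0.072, "grip": -0.5},
    {"translation": [4, -34.2, 0], "roll": -0.072, "grip": -0.5},
    {"translation": [4, -34.2, 0], "roll": -0.072, "grip": -0.5},
    {"translation": [4, -34.2, 0], "roll": -0.072, "grip": -0.5},
    {"translation": [4, -34.2, 0], "roll": -0.072, "grip": -0.5},
    {"translation": [4, -34.2, 0], "roll": -0.072, "grip": -0.5},
    {"translation": [4, -34.2, 0], "roll": -0.072, "grip": -0.5},
    {"translation": [4, -34.2, -3.5], "roll": -0.072, "grip": -0.5},
    {"translation": [4, -34.2, -3.5], "roll": -0.072, "grip": -0.5},
    {"translation": [4, -34.2, -3.5], "roll": -0.072, "grip": -0.5},
    {"translation": [4, -34.2, -3.5], "roll": -0.072, "grip": -0.5},
  ],
)

```text
time_s: 17.2
eef_pos: [0.6626, -0.3428, 0.119]
tcp_rot: [0.0, -0.002, 1.0, 0.001]
contact_force: [1.2, 1.6, -0.0]
width: 0.539
grip_force: 26.3
```

Run:
```python
from h import *
P=[]
for i in range(4):
    s=snap('wrist','w17'); P.append(r.read_state()['eef_pos'])
st=r.read_state()
print(np.array(P).round(4),st['tcp_rot'].round(4),st['width'])
g=cv2.cvtColor(s['color'],cv2.COLOR_BGR2GRAY)
L=cv2.createLineSegmentDetector().detect(g)[0][:,0]
for x1,y1,x2,y2 in L:
    l=np.hypot(x2-x1,y2-y1)
    if l>30 and 220<x1<420 and max(y1,y2)<350: print([int(k) for k in (x1,y1,x2,y2)],int(l))
```

```text
[[ 0.6634 -0.3424  0.1198]
 [ 0.6638 -0.3423  0.1203]
 [ 0.6638 -0.3425  0.1205]
 [ 0.6637 -0.3428  0.1206]] [ 0.0012 -0.0028  1.     -0.    ] 0.5384927010595284
[397, 261, 411, 292] 34
[222, 290, 237, 260] 34
[378, 203, 376, 244] 41
[373, 323, 375, 235] 87
[255, 249, 261, 320] 71
[285, 42, 346, 41] 61
[323, 137, 362, 127] 40
[397, 288, 384, 259] 31
[248, 258, 237, 287] 30
[249, 148, 257, 241] 94
[252, 224, 246, 150] 74
[275, 44, 273, 8] 36
[339, 54, 285, 55] 53
[346, 41, 345, 8] 33
[274, 53, 323, 50] 48
[344, 89, 345, 55] 33
[377, 181, 378, 144] 37
```

>>> move_arm(
  rows=[
    {"translation": [-2, -0.27, -0.3], "roll": -0.006, "grip": -0.5},
    {"translation": [-4, -0.27, -0.3], "roll": -0.006, "grip": -0.5},
    {"translation": [-6.8, -0.27, -0.3], "roll": -0.006, "grip": -0.5},
    {"translation": [-6.8, -0.27, -0.3], "roll": -0.006, "grip": -0.5},
    {"translation": [-6.8, -0.27, -0.3], "roll": -0.006, "grip": -0.5},
    {"translation": [-6.8, -0.27, -0.3], "roll": -0.006, "grip": -0.5},
  ],
)

```text
time_s: 17.9
eef_pos: [0.5962, -0.3466, 0.1172]
tcp_rot: [0.001, 0.001, 1.0, -0.0]
contact_force: [0.5, -0.2, -0.6]
width: 0.536
grip_force: 26.6
```

>>> move_arm(
  rows=[
    {"translation": [0, 0, 1], "roll": 0, "grip": -0.5},
    {"translation": [0, 0, 2.3], "roll": 0, "grip": -0.5},
    {"translation": [-0.2, 0, 3.5], "roll": 0, "grip": -0.5},
    {"translation": [-0.45, 0, 4.7], "roll": 0, "grip": -0.5},
    {"translation": [-0.85, 0, 5.7], "roll": 0, "grip": -0.5},
    {"translation": [-1.35, 0, 6.8], "roll": 0, "grip": -0.5},
    {"translation": [-2.05, 0, 7.8], "roll": 0, "grip": -0.5},
    {"translation": [-2.75, 0, 8.7], "roll": 0, "grip": -0.5},
    {"translation": [-3.05, 0, 9.0], "roll": 0, "grip": -0.5},
    {"translation": [-3.05, 0, 9.0], "roll": 0, "grip": -0.5},
    {"translation": [-3.05, 0, 9.0], "roll": 0, "grip": -0.5},
  ],
)

```text
time_s: 18.82
eef_pos: [0.562, -0.3477, 0.206]
tcp_rot: [-0.001, 0.002, 1.0, -0.0]
contact_force: [0.7, -0.5, -1.4]
width: 0.53
grip_force: 25.6
```

>>> move_arm(
  rows=[
    {"translation": [1.5, 0, 0], "roll": 0, "grip": -0.5},
    {"translation": [3, 0, 1], "roll": 0, "grip": -0.5},
    {"translation": [3, 0, 4.5], "roll": 0, "grip": -0.5},
    {"translation": [3, 0, 4.5], "roll": 0, "grip": -0.5},
    {"translation": [1.4, 0, 4.5], "roll": 0, "grip": -0.5},
    {"translation": [1.4, 0, 4.5], "roll": 0, "grip": -0.5},
    {"translation": [1.4, 0, 4.5], "roll": 0, "grip": -0.5},
    {"translation": [1.4, 0, 4.5], "roll": 0, "grip": -0.5},
    {"translation": [1.4, 0, 4.5], "roll": 0, "grip": -0.5},
  ],
)

```text
time_s: 19.57
eef_pos: [0.5778, -0.347, 0.2503]
tcp_rot: [-0.001, 0.001, 1.0, 0.0]
contact_force: [-0.3, 0.5, -1.2]
width: 0.535
grip_force: 25.7
```

```bash
cat > tilt.py <<'E'
from h import *
import sys
name,yp,xs=sys.argv[1],float(sys.argv[2]),float(sys.argv[3])
t=snap('side',name); st=r.read_state(); print(st['eef_pos'].round(4),st['tcp_rot'].round(4),st['contact_force'].round(1),st['torque'].round(2))
G=st['eef_pos']-[0,0,.006]
u0,v0=proj(t,G-.07*np.array([.643,0,.766])).astype(int)
x0,y0=u0-45,v0-55
g=cv2.cvtColor(t['color'][y0:y0+95,x0:x0+90],cv2.COLOR_BGR2GRAY)
L=cv2.createLineSegmentDetector().detect(cv2.resize(g,None,fx=4,fy=4,interpolation=cv2.INTER_CUBIC))[0][:,0]/4
for x1,y1,x2,y2 in L:
    l=np.hypot(x2-x1,y2-y1)
    if l>8: print((x1+x0).round(),(y1+y0).round(),(x2+x0).round(),(y2+y0).round(),l.round(),(np.degrees(np.arctan2(-(y2-y1),x2-x1))%180).round(1))
p=G-.05*np.array([.643,0,.766])
for th in (40,45,50,55,60):
    b=np.array([np.cos(np.radians(th)),0,np.sin(np.radians(th))]); a=proj(t,p+.04*b)-proj(t,p-.04*b)
    print(th,'img ang',np.degrees(np.arctan2(-a[1],a[0])).round(1),'mouth px',proj(t,G-.108*b).round(1))
print('peg tip px',proj(t,[xs+.040,yp,.1463]).round(1),'10 beyond',proj(t,[xs+.0514,yp,.1613]).round(1))
E
python3 tilt.py s18 -.3455 .4545
```

```text
[ 0.578  -0.3469  0.2505] [-4.0e-04  1.2e-03  1.0e+00  2.0e-04] [ 0.5  0.1 -0.8] [-0.04 -0.01  0.  ]
374.0 241.0 379.0 249.0 9.0 122.3
366.0 254.0 335.0 264.0 33.0 18.1
420.0 289.0 407.0 295.0 14.0 24.4
344.0 282.0 338.0 288.0 8.0 44.7
345.0 291.0 351.0 301.0 12.0 120.0
351.0 301.0 355.0 309.0 8.0 117.7
365.0 307.0 370.0 315.0 9.0 123.9
407.0 296.0 398.0 304.0 12.0 41.1
377.0 282.0 391.0 269.0 20.0 43.3
387.0 333.0 402.0 322.0 19.0 39.3
409.0 281.0 409.0 271.0 9.0 92.0
407.0 271.0 406.0 257.0 13.0 94.2
404.0 256.0 394.0 267.0 15.0 44.3
380.0 292.0 386.0 302.0 11.0 121.5
414.0 323.0 422.0 335.0 15.0 123.3
403.0 324.0 411.0 335.0 14.0 122.1
40 img ang 38.7 mouth px [362.6 307.5]
45 img ang 41.2 mouth px [365.3 308.2]
50 img ang 43.7 mouth px [368.2 308.6]
55 img ang 46.4 mouth px [371.3 308.8]
60 img ang 49.4 mouth px [374.6 308.8]
peg tip px [360.7 314.5] 10 beyond [366.6 308.6]
```

>>> move_arm(
  rows=[
    {"translation": [-0.25, 0.1, 0], "roll": 0, "grip": -0.5},
    {"translation": [-0.25, 0.1, 0], "roll": 0, "grip": -0.5},
    {"translation": [-0.9, 0.1, -0.75], "roll": 0, "grip": -0.5},
    {"translation": [-1.5, 0.1, -1.5], "roll": 0, "grip": -0.5},
    {"translation": [-2.1, 0.1, -2.2], "roll": 0, "grip": -0.5},
    {"translation": [-2.7, 0.1, -2.9], "roll": 0, "grip": -0.5},
    {"translation": [-2.7, 0.1, -2.9], "roll": 0, "grip": -0.5},
    {"translation": [-2.7, 0.1, -2.9], "roll": 0, "grip": -0.5},
  ],
)

```text
time_s: 20.28
eef_pos: [0.5497, -0.3461, 0.2212]
tcp_rot: [-0.001, 0.002, 1.0, 0.0]
contact_force: [0.2, -0.4, -0.6]
width: 0.537
grip_force: 25.7
```

```bash
cat > line.py <<'E'
from h import *
import sys
name,ref,yp,xs=sys.argv[1],sys.argv[2],float(sys.argv[3]),float(sys.argv[4])
a=load(ref); b=snap('side',name); st=r.read_state(); print(st['eef_pos'].round(4),st['contact_force'].round(1),st['torque'].round(2))
p0=np.array([xs,yp,.1]); d=np.array([.643,0,.766])
for q in np.arange(-.016,.072,.006):
    u,v=proj(b,p0+q*d).round().astype(int); print(q.round(3),a['color'][v,u,1],b['color'][v,u,1],end=' | ')
E
python3 line.py s19 s18 -.3455 .4545
```

```text
[ 0.5507 -0.3462  0.2219] [ 0.3 -1.  -1.2] [ 0.05 -0.   -0.04]
-0.016 148 170 | -0.01 37 42 | -0.004 136 139 | 0.002 139 142 | 0.008 138 140 | 0.014 138 142 | 0.02 139 142 | 0.026 140 141 | 0.032 139 142 | 0.038 139 119 | 0.044 140 193 | 0.05 140 198 | 0.056 154 230 | 0.062 198 199 | 0.068 130 157 |
```

>>> move_arm(
  rows=[
    {"translation": [-0.6, 0, -0.75], "roll": 0, "grip": -0.5},
    {"translation": [-1.2, 0, -1.5], "roll": 0, "grip": -0.5},
    {"translation": [-1.8, 0, -2.2], "roll": 0, "grip": -0.5},
    {"translation": [-2.4, 0, -2.9], "roll": 0, "grip": -0.5},
    {"translation": [-2.9, 0, -3.5], "roll": 0, "grip": -0.5},
    {"translation": [-2.9, 0, -3.5], "roll": 0, "grip": -0.5},
    {"translation": [-2.9, 0, -3.5], "roll": 0, "grip": -0.5},
  ],
  grip_force=45,
)

```text
time_s: 20.92
eef_pos: [0.5194, -0.3459, 0.1867]
tcp_rot: [-0.002, 0.002, 1.0, 0.001]
contact_force: [-4.8, 0.4, 2.0]
width: 0.533
grip_force: 47.2
```

>>> move_arm(
  rows=[
    {"translation": [-0.3, 0, -0.3], "roll": 0, "grip": -0.5},
    {"translation": [-0.5, 0, -0.6], "roll": 0, "grip": -0.5},
    {"translation": [-0.5, 0, -0.6], "roll": 0, "grip": -0.5},
    {"translation": [-0.5, 0, -0.6], "roll": 0, "grip": -0.5},
  ],
)

```text
time_s: 21.25
eef_pos: [0.5191, -0.3459, 0.1852]
tcp_rot: [0.002, 0.001, 1.0, 0.0]
contact_force: [-5.2, 4.9, 22.7]
width: 0.531
grip_force: 50.0
```

```bash
python3 line.py s20 s18 -.3455 .4545
```

```text
[ 0.519  -0.346   0.1852] [-4.9  5.  21.7] [ 1.31  1.24 -0.11]
-0.016 148 170 | -0.01 37 40 | -0.004 136 195 | 0.002 139 176 | 0.008 138 220 | 0.014 138 198 | 0.02 139 165 | 0.026 140 118 | 0.032 139 167 | 0.038 139 194 | 0.044 140 173 | 0.05 140 117 | 0.056 154 114 | 0.062 198 112 | 0.068 130 113 |
```

>>> move_arm(
  rows=[
    {"translation": [-0.3, 0, -0.3], "roll": 0, "grip": -0.5},
    {"translation": [-0.4, 0, -0.4], "roll": 0, "grip": -0.5},
    {"translation": [-0.4, 0, -0.4], "roll": 0, "grip": -0.5},
    {"translation": [-0.4, 0, -0.4], "roll": 0, "grip": -0.5},
  ],
)

```text
time_s: 21.63
eef_pos: [0.5192, -0.346, 0.1848]
tcp_rot: [0.006, 0.001, 1.0, -0.001]
contact_force: [-2.8, 8.1, 35.2]
width: 0.531
grip_force: 51.6
```

>>> move_arm(
  rows=[
    {"translation": [0.7, 0, 1.0], "roll": 0, "grip": -0.5},
    {"translation": [0.7, 0, 1.0], "roll": 0, "grip": 0.45},
    {"translation": [0.7, 0, 1.0], "roll": 0, "grip": 0.45},
    {"translation": [0.7, 0, 1.0], "roll": 0, "grip": 0.45},
    {"translation": [0.7, 0, 1.0], "roll": 0, "grip": 0.45},
    {"translation": [0.7, 0, 4], "roll": 0, "grip": 0.45},
    {"translation": [0.7, 0, 10], "roll": 0, "grip": 0.6},
    {"translation": [0.7, 0, 10], "roll": 0, "grip": 0.6},
    {"translation": [0.7, 0, 10], "roll": 0, "grip": 0.6},
  ],
)

```text
time_s: 22.38
eef_pos: [0.5218, -0.3483, 0.2813]
tcp_rot: [0.004, 0.002, 1.0, -0.002]
contact_force: [-0.2, -0.4, 0.6]
width: 0.801
grip_force: 0.0
```

```bash
python3 line.py s21 s18 -.3455 .4545
python3 - <<'E'
from h import *
t=snap('top','t21')
D=np.abs(t['color'].astype(int)-load('top0')['color'].astype(int)).max(2)>40
print('changed at R:',D[165:235,275:305].sum(),'mat all',D[165:235,275:365].sum())
E
```

```text
[ 0.5206 -0.3472  0.2788] [-0.5 -0.1 -1.1] [ 0.04 -0.01  0.05]
-0.016 148 169 | -0.01 37 33 | -0.004 136 84 | 0.002 139 134 | 0.008 138 131 | 0.014 138 140 | 0.02 139 134 | 0.026 140 134 | 0.032 139 117 | 0.038 139 117 | 0.044 140 138 | 0.05 140 138 | 0.056 154 138 | 0.062 198 140 | 0.068 130 140 | changed at R: 0 mat all 933
```

Run:
```python
from h import *
t=load('top0'); print(onz(t,283,150,.13),onz(t,283,163,.0))
```

```text
[0.73547052 0.10197302 0.13      ] [0.73295664 0.11593939 0.        ]
```

>>> move_arm(
  rows=[
    {"translation": [4, 10, 0], "roll": -0.039, "grip": 0.5},
    {"translation": [11.3, 43.3, 0], "roll": -0.039, "grip": 0.5},
    {"translation": [11.3, 43.3, 0], "roll": -0.039, "grip": 0.5},
    {"translation": [11.3, 43.3, 0], "roll": -0.039, "grip": 0.5},
    {"translation": [11.3, 43.3, 0], "roll": -0.039, "grip": 0.5},
    {"translation": [11.3, 43.3, 0], "roll": -0.039, "grip": 0.5},
    {"translation": [11.3, 43.3, 0], "roll": -0.039, "grip": 0.5},
    {"translation": [11.3, 43.3, 0], "roll": -0.039, "grip": 0.5},
    {"translation": [11.3, 43.3, 0], "roll": -0.039, "grip": 0.5},
    {"translation": [11.3, 43.3, 0], "roll": -0.039, "grip": 0.5},
    {"translation": [11.3, 43.3, -3], "roll": -0.039, "grip": 0.5},
    {"translation": [11.3, 43.3, -6], "roll": -0.039, "grip": 0.5},
  ],
)

```text
time_s: 23.48
eef_pos: [0.6345, 0.0978, 0.2159]
tcp_rot: [0.002, 0.015, 1.0, 0.003]
contact_force: [0.0, 0.4, -0.0]
width: 0.751
grip_force: 0.0
```

>>> move_arm(
  rows=[
    {"translation": [0, 0, 0], "roll": 0, "grip": 0.5},
    {"translation": [0, 0, 0], "roll": 0, "grip": 0.5},
    {"translation": [0, 0, 0], "roll": 0, "grip": 0.5},
    {"translation": [0, 0, 0], "roll": 0, "grip": 0.5},
  ],
)

```text
time_s: 23.82
eef_pos: [0.6336, 0.0846, 0.2182]
tcp_rot: [0.001, 0.023, 1.0, -0.0]
contact_force: [-0.4, -0.8, 1.0]
width: 0.748
grip_force: 0.0
```

Run:
```python
from h import *
P=[]
for i in range(3):
    s=snap('wrist','w22'); P.append(r.read_state()['eef_pos'])
print(np.array(P).round(4),r.read_state()['tcp_rot'].round(4),s['xyz'])
g=cv2.cvtColor(s['color'],cv2.COLOR_BGR2GRAY)
L=cv2.createLineSegmentDetector().detect(g)[0][:,0]
for x1,y1,x2,y2 in L:
    l=np.hypot(x2-x1,y2-y1)
    if l>20 and 240<x1<400 and max(y1,y2)<260: print([int(k) for k in (x1,y1,x2,y2)],int(l),onz(s,x1,y1,.049).round(3)[:2],onz(s,x2,y2,.049).round(3)[:2])
```

```text
[[0.6337 0.0849 0.2186]
 [0.6337 0.0852 0.2187]
 [0.6336 0.0856 0.2186]] [1.300e-03 2.200e-02 9.998e-01 1.000e-04] [0.55209302 0.08801994 0.33768139]
[295, 206, 129, 210] 166 [0.659 0.063] [ 0.656 -0.096]
[335, 55, 309, 54] 26 [0.529 0.104] [0.527 0.083]
[349, 147, 346, 203] 55 [0.605 0.114] [0.658 0.111]
[346, 36, 346, 108] 71 [0.515 0.114] [0.571 0.113]
[294, 110, 295, 208] 97 [0.571 0.068] [0.661 0.062]
[341, 210, 345, 110] 100 [0.665 0.106] [0.573 0.111]
[306, 87, 294, 110] 25 [0.553 0.079] [0.57  0.068]
[369, 31, 370, 0] 31 [0.513 0.132] [0.49  0.133]
[308, 258, 254, 257] 53 [0.716 0.072] [0.711 0.018]
[347, 113, 347, 146] 33 [0.575 0.113] [0.604 0.113]
[351, 118, 351, 144] 26 [0.579 0.117] [0.602 0.117]
[341, 225, 358, 213] 20 [0.681 0.106] [0.669 0.122]
[364, 61, 386, 35] 34 [0.535 0.128] [0.516 0.146]
[388, 236, 375, 254] 22 [0.694 0.152] [0.713 0.139]
[300, 134, 298, 108] 26 [0.591 0.071] [0.569 0.071]
[299, 209, 323, 210] 23 [0.662 0.066] [0.664 0.089]
[325, 185, 303, 184] 22 [0.639 0.092] [0.638 0.071]
[373, 0, 373, 29] 28 [0.491 0.135] [0.511 0.135]
```

>>> move_arm(
  rows=[
    {"translation": [0, 0, -8], "roll": -0.013, "grip": 0.5},
    {"translation": [0, 0, -18.5], "roll": -0.013, "grip": 0.5},
    {"translation": [0, 0, -18.5], "roll": -0.013, "grip": 0.5},
    {"translation": [0, 0, -18.5], "roll": -0.013, "grip": 0.5},
    {"translation": [0, 0, -18.5], "roll": -0.013, "grip": 0.5},
    {"translation": [0, 0, -18.5], "roll": -0.013, "grip": 0.5},
    {"translation": [0, 0, -18.5], "roll": -0.013, "grip": 0.5},
    {"translation": [0, 0, -18.5], "roll": -0.013, "grip": 0.5},
    {"translation": [0, 0, -18.5], "roll": -0.013, "grip": 0.5},
    {"translation": [0, 0, -18.5], "roll": -0.013, "grip": 0.5},
  ],
)

```text
time_s: 24.8
eef_pos: [0.6345, 0.0871, 0.0344]
tcp_rot: [0.002, 0.027, 1.0, 0.0]
contact_force: [0.1, -0.1, 1.1]
width: 0.749
grip_force: 0.0
```

>>> move_arm(
  rows=[
    {"translation": [0, 0, 0], "roll": 0, "grip": -0.5},
    {"translation": [0, 0, 0], "roll": 0, "grip": -0.5},
    {"translation": [0, 0, 0], "roll": 0, "grip": -0.5},
    {"translation": [0, 0, 0], "roll": 0, "grip": -0.5},
    {"translation": [0, 0, 0], "roll": 0, "grip": -0.5},
    {"translation": [0, 0, 0], "roll": 0, "grip": -0.5},
    {"translation": [0, 0, 6], "roll": 0, "grip": -0.5},
    {"translation": [0, 0, 12], "roll": 0, "grip": -0.5},
    {"translation": [0, 0, 12], "roll": 0, "grip": -0.5},
    {"translation": [0, 0, 12], "roll": 0, "grip": -0.5},
  ],
  grip_force=25,
)

```text
time_s: 25.63
eef_pos: [0.6378, 0.0873, 0.1596]
tcp_rot: [0.007, 0.028, 1.0, 0.001]
contact_force: [1.3, -0.5, -0.7]
width: 0.537
grip_force: 26.3
```

>>> move_arm(
  rows=[
    {"translation": [3, -34.1, 0], "roll": 0.057, "grip": -0.5},
    {"translation": [3, -34.1, 0], "roll": 0.057, "grip": -0.5},
    {"translation": [3, -34.1, 0], "roll": 0.057, "grip": -0.5},
    {"translation": [3, -34.1, 0], "roll": 0.057, "grip": -0.5},
    {"translation": [3, -34.1, 0], "roll": 0.057, "grip": -0.5},
    {"translation": [3, -34.1, 0], "roll": 0.057, "grip": -0.5},
    {"translation": [3, -34.1, 0], "roll": 0.057, "grip": -0.5},
    {"translation": [3, -34.1, 0], "roll": 0.057, "grip": -0.5},
    {"translation": [3, -34.1, -3.5], "roll": 0.057, "grip": -0.5},
    {"translation": [3, -34.1, -3.5], "roll": 0.057, "grip": -0.5},
    {"translation": [3, -34.1, -3.5], "roll": 0.057, "grip": -0.5},
    {"translation": [3, -34.1, -3.5], "roll": 0.057, "grip": -0.5},
  ],
)

```text
time_s: 26.63
eef_pos: [0.6631, -0.2524, 0.1171]
tcp_rot: [0.0, -0.002, 1.0, 0.001]
contact_force: [-0.5, 1.0, -0.2]
width: 0.538
grip_force: 26.2
```

Run:
```python
from h import *
P=[]
for i in range(4):
    s=snap('wrist','w23'); P.append(r.read_state()['eef_pos'])
st=r.read_state()
print(np.array(P).round(4),st['tcp_rot'].round(4),st['width'])
g=cv2.cvtColor(s['color'],cv2.COLOR_BGR2GRAY)
L=cv2.createLineSegmentDetector().detect(g)[0][:,0]
for x1,y1,x2,y2 in L:
    l=np.hypot(x2-x1,y2-y1)
    if l>30 and 220<x1<420 and max(y1,y2)<350: print([int(k) for k in (x1,y1,x2,y2)],int(l))
```

```text
[[ 0.6639 -0.2519  0.1179]
 [ 0.6642 -0.2518  0.1183]
 [ 0.6642 -0.2519  0.1185]
 [ 0.6641 -0.2523  0.1185]] [ 1.2e-03 -2.5e-03  1.0e+00  1.0e-04] 0.531337430067646
[223, 288, 236, 261] 30
[335, 44, 304, 44] 31
[291, 42, 333, 41] 41
[255, 249, 259, 324] 75
[373, 335, 375, 284] 51
[383, 201, 379, 244] 42
[376, 283, 378, 246] 36
[404, 271, 478, 272] 73
[359, 47, 326, 45] 32
[325, 140, 365, 131] 41
[262, 129, 280, 91] 41
[396, 287, 385, 259] 30
[254, 243, 249, 149] 93
[248, 259, 236, 288] 31
[409, 281, 468, 282] 58
[294, 137, 324, 140] 30
[304, 140, 266, 137] 37
[281, 44, 281, 6] 37
[284, 52, 340, 52] 56
[346, 56, 291, 55] 55
[252, 148, 257, 239] 91
[353, 42, 355, 7] 35
[336, 1, 306, 0] 30
[284, 93, 266, 127] 39
[350, 90, 353, 58] 33
[381, 200, 384, 150] 50
```

>>> move_arm(
  rows=[
    {"translation": [-2, -0.28, -0.1], "roll": -0.005, "grip": -0.5},
    {"translation": [-4, -0.28, -0.1], "roll": -0.005, "grip": -0.5},
    {"translation": [-6.8, -0.28, -0.1], "roll": -0.005, "grip": -0.5},
    {"translation": [-6.8, -0.28, -0.1], "roll": -0.005, "grip": -0.5},
    {"translation": [-6.8, -0.28, -0.1], "roll": -0.005, "grip": -0.5},
    {"translation": [-6.8, -0.28, -0.1], "roll": -0.005, "grip": -0.5},
  ],
)

```text
time_s: 27.33
eef_pos: [0.5967, -0.2564, 0.1171]
tcp_rot: [0.002, 0.001, 1.0, -0.0]
contact_force: [0.7, 0.6, -0.3]
width: 0.538
grip_force: 26.4
```

>>> move_arm(
  rows=[
    {"translation": [0, 0, 1], "roll": 0, "grip": -0.5},
    {"translation": [0, 0, 2.3], "roll": 0, "grip": -0.5},
    {"translation": [-0.2, 0, 3.5], "roll": 0, "grip": -0.5},
    {"translation": [-0.45, 0, 4.7], "roll": 0, "grip": -0.5},
    {"translation": [-0.85, 0, 5.7], "roll": 0, "grip": -0.5},
    {"translation": [-1.35, 0, 6.8], "roll": 0, "grip": -0.5},
    {"translation": [-2.05, 0, 7.8], "roll": 0, "grip": -0.5},
    {"translation": [-2.75, 0, 8.7], "roll": 0, "grip": -0.5},
    {"translation": [-3.05, 0, 9.0], "roll": 0, "grip": -0.5},
    {"translation": [-3.05, 0, 9.0], "roll": 0, "grip": -0.5},
    {"translation": [-3.05, 0, 9.0], "roll": 0, "grip": -0.5},
  ],
)

```text
time_s: 28.25
eef_pos: [0.5627, -0.2575, 0.206]
tcp_rot: [-0.001, 0.001, 1.0, -0.0]
contact_force: [1.0, -0.8, -0.6]
width: 0.53
grip_force: 23.8
```

>>> move_arm(
  rows=[
    {"translation": [1.5, 0, 0], "roll": 0, "grip": -0.5},
    {"translation": [3, 0, 1], "roll": 0, "grip": -0.5},
    {"translation": [3, 0, 4.5], "roll": 0, "grip": -0.5},
    {"translation": [3, 0, 4.5], "roll": 0, "grip": -0.5},
    {"translation": [1.4, 0, 4.5], "roll": 0, "grip": -0.5},
    {"translation": [1.4, 0, 4.5], "roll": 0, "grip": -0.5},
    {"translation": [1.4, 0, 4.5], "roll": 0, "grip": -0.5},
    {"translation": [1.4, 0, 4.5], "roll": 0, "grip": -0.5},
    {"translation": [1.4, 0, 4.5], "roll": 0, "grip": -0.5},
  ],
)

```text
time_s: 29.0
eef_pos: [0.5782, -0.2568, 0.2503]
tcp_rot: [-0.001, 0.001, 1.0, 0.0]
contact_force: [-0.0, 0.3, -0.8]
width: 0.535
grip_force: 23.9
```

```bash
python3 tilt.py s24 -.255 .454
```

```text
[ 0.5784 -0.2568  0.2504] [-5.0e-04  1.2e-03  1.0e+00  1.0e-04] [ 0.2 -0.7 -1.5] [-0.01 -0.02 -0.  ]
358.0 216.0 369.0 234.0 21.0 121.6
354.0 209.0 358.0 216.0 8.0 123.5
356.0 257.0 324.0 268.0 34.0 18.6
366.0 213.0 366.0 205.0 8.0 95.1
404.0 247.0 395.0 250.0 9.0 17.8
387.0 258.0 375.0 268.0 16.0 42.2
351.0 283.0 356.0 290.0 8.0 123.5
373.0 267.0 364.0 268.0 9.0 7.6
323.0 272.0 314.0 275.0 10.0 20.1
369.0 234.0 355.0 247.0 19.0 43.8
382.0 234.0 381.0 223.0 11.0 92.9
373.0 286.0 379.0 280.0 9.0 45.2
328.0 288.0 314.0 285.0 14.0 171.2
357.0 300.0 373.0 286.0 21.0 41.7
359.0 255.0 364.0 264.0 10.0 120.8
315.0 259.0 322.0 272.0 15.0 117.9
354.0 277.0 347.0 271.0 9.0 138.7
381.0 222.0 372.0 232.0 13.0 45.4
382.0 248.0 385.0 241.0 8.0 72.4
329.0 277.0 328.0 286.0 10.0 85.1
386.0 254.0 387.0 246.0 8.0 78.1
323.0 267.0 317.0 255.0 13.0 117.0
396.0 221.0 401.0 233.0 13.0 113.5
314.0 282.0 327.0 277.0 14.0 20.2
392.0 282.0 402.0 296.0 17.0 123.8
381.0 280.0 392.0 297.0 20.0 123.5
40 img ang 40.1 mouth px [342.9 271.1]
45 img ang 42.9 mouth px [345.5 272.1]
50 img ang 45.8 mouth px [348.3 272.7]
55 img ang 48.9 mouth px [351.4 273.2]
60 img ang 52.3 mouth px [354.6 273.3]
peg tip px [341.1 278.6] 10 beyond [346.4 272.7]
```

>>> move_arm(
  rows=[
    {"translation": [0.1, 0.15, 0], "roll": 0, "grip": -0.5},
    {"translation": [0.1, 0.15, 0], "roll": 0, "grip": -0.5},
    {"translation": [-0.5, 0.15, -0.7], "roll": 0, "grip": -0.5},
    {"translation": [-1.1, 0.15, -1.5], "roll": 0, "grip": -0.5},
    {"translation": [-1.8, 0.15, -2.2], "roll": 0, "grip": -0.5},
    {"translation": [-2.4, 0.15, -2.9], "roll": 0, "grip": -0.5},
    {"translation": [-2.4, 0.15, -2.9], "roll": 0, "grip": -0.5},
    {"translation": [-2.4, 0.15, -2.9], "roll": 0, "grip": -0.5},
  ],
)

```text
time_s: 29.72
eef_pos: [0.5525, -0.2554, 0.2211]
tcp_rot: [-0.002, 0.002, 1.0, 0.0]
contact_force: [-0.6, -0.0, 0.5]
width: 0.533
grip_force: 24.2
```

```bash
python3 line.py s25 s24 -.255 .454
```

```text
[ 0.5529 -0.2554  0.2215] [-2.5  0.1  0.5] [ 0.03  0.72 -0.02]
-0.016 58 59 | -0.01 36 34 | -0.004 131 131 | 0.002 136 136 | 0.008 136 136 | 0.014 135 136 | 0.02 135 135 | 0.026 136 136 | 0.032 136 137 | 0.038 135 136 | 0.044 135 103 | 0.05 135 187 | 0.056 144 182 | 0.062 191 203 | 0.068 201 192 |
```

>>> move_arm(
  rows=[
    {"translation": [-0.3, 0, 0], "roll": 0, "grip": -0.5},
    {"translation": [-0.9, 0, -0.75], "roll": 0, "grip": -0.5},
    {"translation": [-1.5, 0, -1.5], "roll": 0, "grip": -0.5},
    {"translation": [-2.1, 0, -2.2], "roll": 0, "grip": -0.5},
    {"translation": [-2.7, 0, -2.9], "roll": 0, "grip": -0.5},
    {"translation": [-3.1, 0, -3.5], "roll": 0, "grip": -0.5},
    {"translation": [-3.1, 0, -3.5], "roll": 0, "grip": -0.5},
    {"translation": [-3.1, 0, -3.5], "roll": 0, "grip": -0.5},
  ],
  grip_force=45,
)

```text
time_s: 30.43
eef_pos: [0.52, -0.2553, 0.1856]
tcp_rot: [-0.003, 0.002, 1.0, 0.001]
contact_force: [-5.5, -0.4, 0.2]
width: 0.534
grip_force: 43.5
```

>>> move_arm(
  rows=[
    {"translation": [-0.3, 0, -0.3], "roll": 0, "grip": -0.5},
    {"translation": [-0.5, 0, -0.6], "roll": 0, "grip": -0.5},
    {"translation": [-0.5, 0, -0.6], "roll": 0, "grip": -0.5},
    {"translation": [-0.5, 0, -0.6], "roll": 0, "grip": -0.5},
  ],
)

```text
time_s: 30.77
eef_pos: [0.5194, -0.2556, 0.1832]
tcp_rot: [0.001, 0.002, 1.0, -0.0]
contact_force: [-5.8, 1.6, 15.2]
width: 0.535
grip_force: 46.0
```

```bash
python3 line.py s26 s24 -.255 .454
```

```text
[ 0.5194 -0.2556  0.1832] [-5.5  1.3 15. ] [ 0.44  1.08 -0.06]
-0.016 58 58 | -0.01 36 33 | -0.004 131 186 | 0.002 136 187 | 0.008 136 229 | 0.014 135 191 | 0.02 135 123 | 0.026 136 110 | 0.032 136 141 | 0.038 135 191 | 0.044 135 190 | 0.05 135 168 | 0.056 144 107 | 0.062 191 106 | 0.068 201 107 |
```

>>> move_arm(
  rows=[
    {"translation": [-0.3, 0, -0.4], "roll": 0, "grip": -0.5},
    {"translation": [-0.4, 0, -0.6], "roll": 0, "grip": -0.5},
    {"translation": [-0.4, 0, -0.6], "roll": 0, "grip": -0.5},
    {"translation": [-0.4, 0, -0.6], "roll": 0, "grip": -0.5},
  ],
)

```text
time_s: 31.15
eef_pos: [0.5198, -0.2556, 0.1822]
tcp_rot: [0.006, 0.002, 1.0, -0.001]
contact_force: [-7.1, 6.8, 41.7]
width: 0.535
grip_force: 49.3
```

>>> move_arm(
  rows=[
    {"translation": [0.7, 0, 1.0], "roll": 0, "grip": -0.5},
    {"translation": [0.7, 0, 1.0], "roll": 0, "grip": 0.45},
    {"translation": [0.7, 0, 1.0], "roll": 0, "grip": 0.45},
    {"translation": [0.7, 0, 1.0], "roll": 0, "grip": 0.45},
    {"translation": [0.7, 0, 1.0], "roll": 0, "grip": 0.45},
    {"translation": [0.7, 0, 4], "roll": 0, "grip": 0.45},
    {"translation": [0.7, 0, 10], "roll": 0, "grip": 0.6},
    {"translation": [0.7, 0, 10], "roll": 0, "grip": 0.6},
    {"translation": [0.7, 0, 10], "roll": 0, "grip": 0.6},
  ],
)

```text
time_s: 31.9
eef_pos: [0.5237, -0.2569, 0.2789]
tcp_rot: [0.004, 0.002, 1.0, -0.002]
contact_force: [0.3, 0.2, 0.7]
width: 0.799
grip_force: 0.0
```

```bash
python3 line.py s27 s24 -.255 .454; echo
python3 - <<'E'
from h import *
w2=load('w2'); print(load('w1')['xyz'])
# muffs: dark masks in w2 (panel scale .625): muffs approx u 235-400, v 125-270
g=w2['color'].max(2); m=((g<75)*255).astype(np.uint8); k=np.zeros_like(m); k[125:275,235:420]=m[125:275,235:420]
n,l,st,ce=cv2.connectedComponentsWithStats(k)
for i in range(1,n):
    if st[i,4]>150: print(st[i],ce[i].round())
L=cv2.createLineSegmentDetector().detect(cv2.cvtColor(w2['color'],cv2.COLOR_BGR2GRAY))[0][:,0]
for x1,y1,x2,y2 in L:
    l=np.hypot(x2-x1,y2-y1)
    if l>18 and 140<x1<520 and 95<min(y1,y2) and max(y1,y2)<280: print([int(q) for q in(x1,y1,x2,y2)],int(l),onz(w2,x1,y1,.17)[:2].round(3),onz(w2,x2,y2,.17)[:2].round(3))
E
```

```text
[ 0.5223 -0.2562  0.2766] [-0.1  0.1 -0.4] [ 0.01 -0.01 -0.03]
-0.016 58 59 | -0.01 36 34 | -0.004 131 77 | 0.002 136 125 | 0.008 136 127 | 0.014 135 123 | 0.02 135 128 | 0.026 136 127 | 0.032 136 106 | 0.038 135 112 | 0.044 135 131 | 0.05 135 132 | 0.056 144 133 | 0.062 191 132 | 0.068 201 132 | 
[0.33386438 0.2866428  0.46252172]
[343 133  58  18 560] [370. 139.]
[ 245  135   63  133 4726] [272. 201.]
[ 342  149   61  115 4372] [377. 208.]
[282, 177, 278, 198] 21 [0.513 0.265] [0.535 0.26 ]
[403, 198, 398, 254] 56 [0.535 0.383] [0.596 0.384]
[373, 190, 371, 171] 18 [0.527 0.353] [0.508 0.35 ]
[395, 170, 399, 192] 21 [0.507 0.374] [0.528 0.379]
[193, 156, 195, 176] 20 [0.493 0.182] [0.513 0.182]
[437, 267, 453, 276] 18 [0.612 0.426] [0.623 0.445]
[410, 277, 412, 258] 18 [0.624 0.398] [0.601 0.398]
[149, 192, 155, 252] 59 [0.529 0.135] [0.594 0.131]
[369, 171, 350, 171] 18 [0.508 0.349] [0.508 0.331]
[367, 261, 363, 241] 20 [0.605 0.352] [0.582 0.346]
[158, 161, 160, 183] 21 [0.498 0.148] [0.519 0.147]
[242, 245, 247, 207] 38 [0.586 0.222] [0.545 0.23 ]
[197, 177, 202, 246] 69 [0.514
[... 1760 characters left out ...]
 [0.483 0.267] [0.481 0.246]
[366, 234, 348, 236] 18 [0.574 0.35 ] [0.575 0.33 ]
[293, 117, 238, 116] 55 [0.457 0.277] [0.457 0.227]
[345, 107, 273, 107] 72 [0.449 0.324] [0.449 0.259]
[241, 189, 244, 164] 25 [0.526 0.225] [0.501 0.23 ]
[403, 108, 346, 109] 56 [0.449 0.376] [0.45  0.325]
[327, 195, 327, 169] 26 [0.532 0.309] [0.506 0.309]
[350, 174, 350, 194] 20 [0.51  0.331] [0.531 0.332]
[346, 97, 374, 98] 27 [0.44  0.325] [0.441 0.35 ]
[248, 98, 324, 98] 76 [0.441 0.237] [0.441 0.305]
[416, 126, 438, 127] 21 [0.466 0.39 ] [0.466 0.409]
[158, 253, 180, 255] 22 [0.596 0.133] [0.598 0.156]
[179, 123, 199, 123] 19 [0.462 0.173] [0.462 0.191]
[458, 116, 426, 117] 31 [0.457 0.426] [0.457 0.398]
```

Run:
```python
from h import *
a=load('w2')['color'][110:275,225:425]; t=load('top0')['color'][170:270,160:290]
A=cv2.resize(a,(600,495),interpolation=cv2.INTER_CUBIC); A=np.clip(A*2.2,0,255).astype(np.uint8)
cv2.imwrite('pics/cm.png',A)
```

```text
(no output)
```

View pics/cm.png

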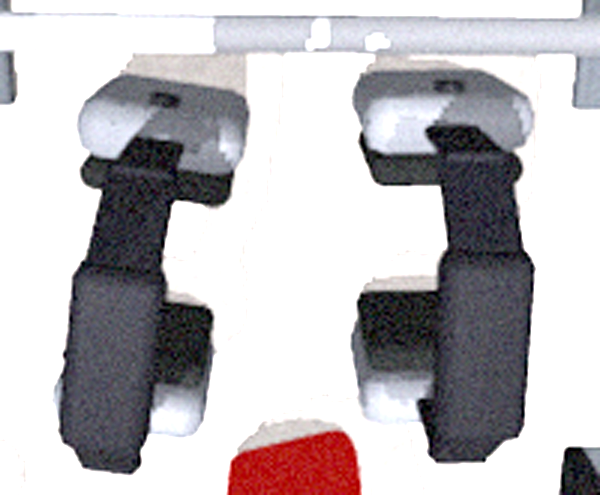

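The crop shows the left pad top with corners near (78,266), (163,270), (145,445) and (62,437). The right pad's are near (440,258), (532,258), (524,440) and (431,440). The bar runs along rows 15–50, and the red pair is separate.

Run:
```python
from h import *
s=load('w2')
for nm,q in dict(A=[(78,266),(163,270),(145,445),(62,437)],B=[(440,258),(532,258),(524,440),(431,440)]).items():
    P=np.array([onz(s,225+x/3,110+y/3,.17)[:2] for x,y in q]); c=P.mean(0); d=(P[2]+P[3]-P[0]-P[1])/2
    print(nm,P.round(3).tolist(),'c',c.round(4),'len',np.linalg.norm(d).round(3),'w',np.linalg.norm(P[1]-P[0]).round(3),np.linalg.norm(P[2]-P[3]).round(3),'yaw',np.arctan2(d[1],d[0]).round(3))
# near cup tops (z .085): crop pts
for x,y in [(85,110),(248,110),(95,170),(232,185),(358,110),(530,110)]: print(onz(s,225+x/3,110+y/3,.085).round(3))
```

```text
A [[0.535, 0.234], [0.536, 0.261], [0.601, 0.253], [0.598, 0.224]] c [0.5677 0.243 ] len 0.064 w 0.028 0.029 yaw -0.142
B [[0.532, 0.352], [0.532, 0.382], [0.599, 0.385], [0.599, 0.353]] c [0.5657 0.368 ] len 0.067 w 0.03 0.032 yaw 0.023
[0.498 0.222 0.085]
[0.498 0.287 0.085]
[0.523 0.225 0.085]
[0.529 0.281 0.085]
[0.498 0.331 0.085]
[0.498 0.4   0.085]
```

>>> move_arm(
  rows=[
    {"translation": [2, 4, 1], "roll": 0, "grip": 0.5},
    {"translation": [4.6, 49.9, 0], "roll": -0.14, "grip": 0.5},
    {"translation": [4.6, 49.9, 0], "roll": -0.14, "grip": 0.5},
    {"translation": [4.6, 49.9, 0], "roll": -0.14, "grip": 0.5},
    {"translation": [4.6, 49.9, 0], "roll": -0.14, "grip": 0.5},
    {"translation": [4.6, 49.9, 0], "roll": -0.14, "grip": 0.5},
    {"translation": [4.6, 49.9, 0], "roll": -0.14, "grip": 0.5},
    {"translation": [4.6, 49.9, 0], "roll": -0.14, "grip": 0.5},
    {"translation": [4.6, 49.9, 0], "roll": -0.14, "grip": 0.5},
    {"translation": [4.6, 49.9, 0], "roll": -0.14, "grip": 0.5},
    {"translation": [4.6, 49.9, 0], "roll": -0.14, "grip": 0.5},
    {"translation": [4.6, 49.9, 0], "roll": -0.14, "grip": 0.5},
  ],
)

```text
time_s: 32.95
eef_pos: [0.5655, 0.2392, 0.2726]
tcp_rot: [-0.002, 0.071, 0.997, -0.001]
contact_force: [0.6, 0.3, 0.8]
width: 0.749
grip_force: 0.0
```

```bash
cat > pos.py <<'E'
from h import *
import sys
P=[]
for i in range(int(sys.argv[1])):
    s=snap('wrist','wp'); P.append(r.read_state()['eef_pos'])
st=r.read_state(); print(np.array(P).round(4),st['tcp_rot'].round(4),st['width'].round(3),st['contact_force'].round(1),s['xyz'],st['time_s'])
E
python3 pos.py 6
```

```text
Traceback (most recent call last):
  File "pos.py", line 6, in <module>
    st=r.read_state(); print(np.array(P).round(4),st['tcp_rot'].round(4),st['width'].round(3),st['contact_force'].round(1),s['xyz'],st['time_s'])
                                                                         ^^^^^^^^^^^^^^^^^
AttributeError: 'float' object has no attribute 'round'
```

```bash
sed -i "s/st\['width'\].round(3)/round(st['width'],3)/" pos.py; python3 pos.py 3
python3 - <<'E'
from h import *
s=load('wp'); g=cv2.cvtColor(s['color'],cv2.COLOR_BGR2GRAY)
m=cv2.inRange(s['color'],(0,0,0),(255,255,255))
L=cv2.createLineSegmentDetector().detect(np.clip(g.astype(float)*2,0,255).astype(np.uint8))[0][:,0]
for x1,y1,x2,y2 in L:
    l=np.hypot(x2-x1,y2-y1)
    if l>20 and 240<x1<400 and 60<min(y1,y2): print([int(q) for q in(x1,y1,x2,y2)],int(l),onz(s,x1,y1,.17)[:2].round(3),onz(s,x2,y2,.17)[:2].round(3))
E
```

```text
[[0.5666 0.2353 0.2738]
 [0.5669 0.2353 0.2743]
 [0.567  0.2355 0.2746]] [-4.000e-04  7.290e-02  9.973e-01 -7.000e-04] 0.75 [ 0.1 -0.5 -0.2] [0.48653124 0.24652443 0.39360075] 33.4
[248, 253, 251, 286] 33 [0.598 0.176] [0.628 0.172]
[270, 360, 319, 368] 49 [0.705 0.173] [0.719 0.214]
[319, 367, 361, 360] 42 [0.718 0.214] [0.716 0.252]
[348, 161, 349, 194] 32 [0.538 0.261] [0.562 0.258]
[290, 231, 297, 193] 39 [0.586 0.211] [0.556 0.222]
[385, 374, 397, 344] 32 [0.734 0.271] [0.703 0.284]
[396, 343, 388, 304] 39 [0.702 0.283] [0.661 0.279]
[348, 195, 354, 214] 20 [0.563 0.258] [0.579 0.26 ]
[305, 189, 307, 160] 28 [0.554 0.228] [0.533 0.232]
[369, 289, 360, 252] 37 [0.645 0.265] [0.611 0.262]
[348, 213, 346, 240] 27 [0.577 0.256] [0.599 0.252]
[305, 239, 305, 214] 25 [0.593 0.222] [0.573 0.225]
[335, 259, 315, 258] 20 [0.613 0.242] [0.611 0.227]
[250, 287, 234, 337] 52 [0.629 0.171] [0.675 0.147]
[365, 248, 401, 234] 38 [0.607 0.266] [0.6   0.294]
[308, 112, 336, 112] 28 [0.501 0.238] [0.504 0.257]
[248, 63, 257, 114] 51 [0.465 0.205] [0.497 0.204]
[389, 249, 410, 295] 50 [0.611 0.284] [0.655 0.298]
[334, 95, 359, 100] 25 [0.493 0.257] [0.498 0.273]
[256, 117, 231, 121] 25 [0.499 0.203] [0.499 0.186]
[263, 291, 246, 360] 71 [0.634 0.181] [0.702 0.152]
[254, 115, 246, 69] 46 [0.498 0.202] [0.469 0.203]
[309, 220, 311, 244] 23 [0.578 0.227] [0.598 0.225]
[308, 190, 309, 210] 20 [0.555 0.23 ] [0.571 0.228]
```

>>> move_arm(
  rows=[
    {"translation": [0, 0.75, -2], "roll": 0, "grip": 0.5},
    {"translation": [0, 0.75, -5], "roll": 0, "grip": 0.5},
    {"translation": [0, 0.75, -8], "roll": 0, "grip": 0.5},
    {"translation": [0, 0.75, -10.6], "roll": 0, "grip": 0.5},
    {"translation": [0, 0.75, -10.6], "roll": 0, "grip": 0.5},
    {"translation": [0, 0.75, -10.6], "roll": 0, "grip": 0.5},
    {"translation": [0, 0.75, -10.6], "roll": 0, "grip": 0.5},
  ],
)

```text
time_s: 33.98
eef_pos: [0.5681, 0.2449, 0.1705]
tcp_rot: [0.001, 0.072, 0.997, 0.0]
contact_force: [-0.5, 0.9, 0.0]
width: 0.748
grip_force: 0.0
```

>>> move_arm(
  rows=[
    {"translation": [0, 0, 0], "roll": 0, "grip": -0.9},
    {"translation": [0, 0, 0], "roll": 0, "grip": -0.9},
    {"translation": [0, 0, 0], "roll": 0, "grip": -0.9},
    {"translation": [0, 0, 0], "roll": 0, "grip": -0.9},
    {"translation": [0, 0, 0], "roll": 0, "grip": -0.9},
    {"translation": [0, 0, 0], "roll": 0, "grip": -0.9},
    {"translation": [0, 0, 0], "roll": 0, "grip": -0.9},
  ],
  grip_force=50,
)

```text
time_s: 34.57
eef_pos: [0.568, 0.2453, 0.171]
tcp_rot: [0.001, 0.072, 0.997, 0.0]
contact_force: [0.1, -1.7, 6.1]
width: 0.366
grip_force: 50.5
```

```bash
python3 pos.py 2
```

```text
[[0.568  0.2453 0.171 ]
 [0.568  0.2453 0.171 ]] [1.300e-03 7.150e-02 9.974e-01 4.000e-04] 0.366 [-0.1 -2.6  6.6] [0.48716165 0.25595692 0.29004672] 34.6667
```

>>> move_arm(
  rows=[
    {"translation": [0, 0, 3], "roll": 0, "grip": -0.9},
    {"translation": [0, 0, 7], "roll": 0, "grip": -0.9},
    {"translation": [0, 0, 11], "roll": 0, "grip": -0.9},
    {"translation": [0, 0, 15], "roll": 0, "grip": -0.9},
    {"translation": [0, 0, 18], "roll": 0.04, "grip": -0.9},
    {"translation": [0, 0, 20], "roll": 0.08, "grip": -0.9},
    {"translation": [-2, 0, 20.5], "roll": 0.12, "grip": -0.9},
    {"translation": [-4, 0, 20.5], "roll": 0.143, "grip": -0.9},
    {"translation": [-6, 0, 20.5], "roll": 0.143, "grip": -0.9},
    {"translation": [-8.5, 0, 20.5], "roll": 0.143, "grip": -0.9},
    {"translation": [-10.7, 0, 20.5], "roll": 0.143, "grip": -0.9},
    {"translation": [-10.7, 0, 20.5], "roll": 0.143, "grip": -0.9},
  ],
)

```text
time_s: 35.67
eef_pos: [0.4542, 0.2453, 0.3736]
tcp_rot: [-0.003, -0.002, 1.0, -0.001]
contact_force: [0.4, -0.6, -3.4]
width: 0.369
grip_force: 50.8
```

```bash
python3 pos.py 4
python3 - <<'E'
from h import *
# bar x from side + top cams: bar edges in top0 (z .169)
t=load('top0'); g=cv2.cvtColor(t['color'],cv2.COLOR_BGR2GRAY)
L=cv2.createLineSegmentDetector().detect(g)[0][:,0]
for x1,y1,x2,y2 in L:
    l=np.hypot(x2-x1,y2-y1)
    if l>25 and 160<x1<290 and 232<min(y1,y2) and max(y1,y2)<252: print([int(q) for q in(x1,y1,x2,y2)],int(l),onz(t,x1,y1,.169)[:2].round(4),onz(t,x2,y2,.169)[:2].round(4))
E
```

```text
[[0.4569 0.2453 0.374 ]
 [0.4588 0.2453 0.3743]
 [0.4599 0.2453 0.3744]
 [0.4606 0.2452 0.3744]] [5.e-04 1.e-04 1.e+00 1.e-04] 0.362 [ 0.2 -0.  -3.4] [0.37845476 0.24436277 0.49353251] 35.8667
[266, 238, 210, 243] 56 [0.4508 0.1635] [0.4519 0.3294]
[195, 247, 268, 242] 72 [0.4421 0.3737] [0.4397 0.1607]
[265, 246, 239, 247] 26 [0.4293 0.1684] [0.431  0.2457]
```

Run:
```python
from h import *
for nm,cam in (('wp',None),('side','sd'),('top','tp')):
    s=load('wp') if cam is None else snap(nm,cam)
    g=cv2.cvtColor(s['color'],cv2.COLOR_BGR2GRAY)
    print(nm)
    # scan across bar at given y positions: column profile along x
    for y in (.18,.19,.32,.34,.36,.38,.40,.42):
        xs=np.arange(.425,.495,.002); v=[]
        for x in xs:
            u,w=proj(s,[x,y,.169]); 
            v.append(int(cv2.getRectSubPix(g,(1,1),(float(u),float(w)))[0,0]) if 0<=u<640 and 0<=w<400 else -1)
        print(y,v)
```

```text
wp
0.18 [86, 85, 88, 86, 86, 86, 87, 87, 87, 86, 87, 94, 101, 99, 92, 118, 146, 164, 174, 168, 163, 194, 195, 198, 203, 210, 211, 216, 214, 214, 212, 211, 213, 212, 212]
0.19 [41, 40, 45, 62, 81, 82, 81, 86, 84, 83, 83, 84, 85, 86, 88, 115, 144, 160, 173, 167, 164, 193, 191, 190, 188, 196, 214, 211, 208, 211, 208, 209, 207, 209, 209]
0.32 [191, 188, 189, 193, 211, 212, 211, 212, 203, 146, 143, 143, 140, 108, 112, 96, 137, 164, 182, 188, 181, 120, 86, 110, 118, 126, 132, 134, 130, 127, 122, 39, 28, 35, 36]
0.34 [194, 195, 192, 188, 204, 212, 204, 140, 141, 145, 145, 142, 142, 139, 126, 83, 132, 163, 178, 189, 184, 119, 87, 112, 111, 86, 64, 38, 20, 24, 12, 25, 32, 38, 41]
0.36 [190, 192, 192, 189, 205, 211, 215, 216, 216, 192, 195, 141, 141, 138, 141, 126, 132, 162, 179, 189, 185, 136, 70, 78, 83, 85, 87, 84, 85, 80, 75, 27, 14, 20, 32]
0.38 [95, 96, 83, 80, 81, 80, 81, 98, 94, 93, 94, 93, 94, 92, 93, 93, 125, 159, 179, 189, 185, 177, 215, 215, 215, 215, 217, 215, 211, 211, 213, 211, 212, 212, 212]
0.4 [207, 215, 215, 215, 214, 114, 88, 96, 103, 109, 174, 219, 219, 216, 214, 199, 122,
[... 2135 characters left out ...]
, 53, 54, 52, 51, 52, 53, 54, 54, 52, 51, 50, 52, 51, 51, 51, 49, 49, 52, 51, 50, 49, 48, 48, 49, 50, 50, 49, 49, 47]
0.36 [57, 58, 58, 57, 56, 56, 58, 57, 56, 54, 55, 56, 54, 55, 57, 57, 55, 54, 57, 55, 55, 56, 53, 53, 55, 53, 53, 55, 56, 55, 51, 53, 54, 55, 54]
0.38 [56, 58, 59, 58, 60, 59, 59, 59, 59, 58, 57, 58, 59, 60, 60, 59, 58, 56, 56, 57, 57, 57, 57, 57, 57, 56, 54, 56, 58, 58, 56, 55, 54, 55, 57]
0.4 [59, 58, 59, 60, 60, 60, 60, 60, 59, 59, 59, 60, 60, 59, 58, 60, 59, 57, 60, 60, 59, 59, 60, 60, 60, 58, 58, 58, 58, 59, 58, 59, 60, 59, 59]
0.42 [56, 58, 59, 60, 60, 59, 57, 56, 56, 58, 61, 60, 60, 62, 61, 59, 58, 58, 58, 58, 59, 60, 62, 60, 59, 61, 59, 59, 62, 63, 62, 60, 58, 58, 61]
```

>>> move_arm(
  rows=[
    {"translation": [-0.1, 0, -3], "roll": 0, "grip": -0.9},
    {"translation": [-0.1, 0, -6], "roll": 0, "grip": -0.9},
    {"translation": [-0.1, 0, -9], "roll": 0, "grip": -0.9},
    {"translation": [-0.1, 0, -12], "roll": 0, "grip": -0.9},
    {"translation": [-0.1, 0, -15], "roll": 0, "grip": -0.9},
    {"translation": [-0.1, 0, -17], "roll": 0, "grip": -0.9},
    {"translation": [-0.1, 0, -17.6], "roll": 0, "grip": -0.9},
    {"translation": [-0.1, 0, -17.6], "roll": 0, "grip": -0.9},
    {"translation": [-0.1, 0, -17.6], "roll": 0, "grip": -0.9},
    {"translation": [-0.1, 0, -17.6], "roll": 0, "grip": -0.9},
  ],
)

```text
time_s: 36.8
eef_pos: [0.4589, 0.2447, 0.1993]
tcp_rot: [-0.001, 0.0, 1.0, -0.001]
contact_force: [-4.5, -3.0, 11.7]
width: 0.359
grip_force: 58.5
```

>>> move_arm(
  rows=[
    {"translation": [0, 0, -0.3], "roll": 0, "grip": -0.9},
    {"translation": [0, 0, -0.5], "roll": 0, "grip": -0.9},
    {"translation": [0, 0, -0.5], "roll": 0, "grip": -0.9},
    {"translation": [0, 0, -0.5], "roll": 0, "grip": -0.9},
  ],
)

```text
time_s: 37.13
eef_pos: [0.459, 0.2448, 0.1988]
tcp_rot: [-0.001, 0.001, 1.0, -0.001]
contact_force: [-13.6, -7.3, 46.0]
width: 0.367
grip_force: 78.7
```

```bash
python3 pos.py 1
```

```text
[[0.459  0.2448 0.1988]] [-1.e-03  7.e-04  1.e+00 -7.e-04] 0.363 [-13.3  -6.6  46.1] [0.37782734 0.24420787 0.31820449] 37.1833
```

>>> move_arm(
  rows=[
    {"translation": [0, 0, 0.5], "roll": 0, "grip": -0.9},
    {"translation": [0, 0, 0.5], "roll": 0, "grip": -0.9},
    {"translation": [0, 0, 0.5], "roll": 0, "grip": -0.1},
    {"translation": [0, 0, 0.5], "roll": 0, "grip": 0.2},
    {"translation": [0, 0, 0.5], "roll": 0, "grip": 0.2},
    {"translation": [0, 0, 0.5], "roll": 0, "grip": 0.2},
    {"translation": [0, 0, 0.5], "roll": 0, "grip": 0.2},
    {"translation": [0, 0, 3], "roll": 0, "grip": 0.3},
    {"translation": [0, 0, 7], "roll": 0, "grip": 0.3},
    {"translation": [0, 0, 9], "roll": 0, "grip": 0.3},
    {"translation": [0, 0, 9], "roll": 0, "grip": 0.3},
    {"translation": [0, 0, 9], "roll": 0, "grip": 0.3},
  ],
)

```text
time_s: 38.18
eef_pos: [0.4595, 0.2457, 0.2841]
tcp_rot: [0.001, -0.0, 1.0, 0.001]
contact_force: [0.0, 0.8, -0.3]
width: 0.648
grip_force: 0.0
```

```bash
python3 pos.py 1
python3 - <<'E'
from h import *
s=load('wp'); g=np.clip(cv2.cvtColor(s['color'],cv2.COLOR_BGR2GRAY)*2.,0,255).astype(np.uint8)
L=cv2.createLineSegmentDetector().detect(g)[0][:,0]
z=.193
for x1,y1,x2,y2 in L:
    l=np.hypot(x2-x1,y2-y1)
    if l>20 and 240<x1<400 and 20<min(y1,y2)<max(y1,y2)<330: print([int(q) for q in(x1,y1,x2,y2)],int(l),onz(s,x1,y1,z)[:2].round(3),onz(s,x2,y2,z)[:2].round(3))
E
```

```text
[[0.4587 0.2452 0.2828]] [-1.e-04 -1.e-04  1.e+00 -1.e-04] 0.649 [ 0.   0.5 -0.2] [0.37789747 0.24471113 0.40314414] 38.2333
[294, 206, 294, 170] 36 [0.457 0.229] [0.431 0.23 ]
[299, 165, 299, 143] 22 [0.427 0.233] [0.412 0.234]
[258, 250, 259, 285] 35 [0.49  0.202] [0.52  0.202]
[373, 285, 375, 250] 35 [0.52  0.288] [0.491 0.287]
[334, 143, 335, 165] 22 [0.412 0.256] [0.427 0.257]
[380, 308, 374, 286] 22 [0.541 0.294] [0.521 0.288]
[395, 257, 429, 258] 33 [0.496 0.302] [0.497 0.327]
[282, 236, 286, 209] 27 [0.479 0.22 ] [0.458 0.224]
[296, 255, 293, 225] 30 [0.495 0.23 ] [0.471 0.228]
[340, 180, 339, 206] 26 [0.438 0.26 ] [0.457 0.261]
[338, 225, 337, 245] 20 [0.471 0.26 ] [0.486 0.26 ]
[294, 93, 345, 95] 51 [0.382 0.231] [0.383 0.263]
[346, 219, 350, 239] 20 [0.466 0.265] [0.481 0.269]
[304, 113, 328, 113] 23 [0.394 0.237] [0.394 0.252]
[326, 266, 305, 266] 21 [0.504 0.252] [0.503 0.236]
[257, 114, 261, 191] 77 [0.394 0.207] [0.446 0.207]
[340, 314, 364, 308] 24 [0.546 0.263] [0.541 0.281]
[380, 250, 397, 290] 44 [0.49  0.291] [0.525 0.306]
[240, 281, 252, 250] 33 [0.516 0.187] [0.49  0.198]
[390, 182, 429, 181] 38 [0.439 0.295] [0.438 0.321]
[331, 99, 291, 101] 40 [0.385 0.254] [0.386 0.229]
[263, 191, 291, 192] 28 [0.446 0.208] [0.446 0.228]
[291, 194, 263, 194] 28 [0.448 0.228] [0.448 0.208]
[344, 192, 384, 192] 40 [0.446 0.264] [0.446 0.291]
[261, 194, 233, 193] 28 [0.447 0.207] [0.447 0.188]
[257, 190, 257, 170] 20 [0.445 0.205] [0.431 0.205]
[379, 194, 343, 195] 36 [0.448 0.288] [0.448 0.263]
[308, 123, 331, 124] 23 [0.4   0.239] [0.401 0.254]
[343, 145, 363, 145] 20 [0.414 0.262] [0.414 0.275]
```

>>> move_arm(
  rows=[
    {"translation": [4, 4, 1], "roll": 0.02, "grip": 0.4},
    {"translation": [8, 8, 1], "roll": 0.02, "grip": 0.4},
    {"translation": [10.7, 12.3, 0], "roll": 0.02, "grip": 0.4},
    {"translation": [10.7, 12.3, 0], "roll": 0.02, "grip": 0.4},
    {"translation": [10.7, 12.3, 0], "roll": 0.02, "grip": 0.4},
    {"translation": [10.7, 12.3, 0], "roll": 0.02, "grip": 0.4},
    {"translation": [10.7, 12.3, 0], "roll": 0.02, "grip": 0.4},
    {"translation": [10.7, 12.3, 0], "roll": 0.02, "grip": 0.4},
  ],
)

```text
time_s: 38.9
eef_pos: [0.565, 0.3665, 0.2819]
tcp_rot: [-0.001, -0.01, 1.0, -0.001]
contact_force: [0.3, 0.1, -0.9]
width: 0.704
grip_force: 0.0
```

```bash
python3 pos.py 2
python3 - <<'E'
from h import *
s=load('wp'); g=np.clip(cv2.cvtColor(s['color'],cv2.COLOR_BGR2GRAY)*2.,0,255).astype(np.uint8)
L=cv2.createLineSegmentDetector().detect(g)[0][:,0]
z=.170
for x1,y1,x2,y2 in L:
    l=np.hypot(x2-x1,y2-y1)
    if l>15 and 280<x1<370 and 130<min(y1,y2)<max(y1,y2)<290: print([int(q) for q in(x1,y1,x2,y2)],int(l),onz(s,x1,y1,z)[:2].round(3),onz(s,x2,y2,z)[:2].round(3))
E
```

```text
[[0.5652 0.3665 0.2825]
 [0.5654 0.3667 0.283 ]] [-4.0e-04 -9.5e-03  1.0e+00 -6.0e-04] 0.696 [ 0.5 -0.   0.4] [0.48399624 0.3643292  0.40183366] 39.0
[291, 208, 296, 188] 20 [0.572 0.346] [0.556 0.35 ]
[338, 138, 339, 154] 16 [0.517 0.379] [0.529 0.381]
[344, 189, 350, 209] 21 [0.555 0.386] [0.572 0.391]
[305, 154, 306, 136] 17 [0.53  0.356] [0.517 0.357]
[343, 158, 343, 186] 28 [0.532 0.384] [0.554 0.385]
[300, 169, 304, 154] 15 [0.541 0.353] [0.53  0.355]
[341, 234, 332, 251] 19 [0.592 0.385] [0.608 0.378]
[301, 185, 301, 169] 16 [0.553 0.353] [0.541 0.353]
[341, 218, 341, 235] 17 [0.579 0.385] [0.594 0.385]
[302, 238, 300, 216] 21 [0.596 0.355] [0.578 0.353]
[288, 230, 291, 207] 23 [0.59  0.343] [0.571 0.346]
[296, 246, 297, 263] 16 [0.604 0.349] [0.619 0.35 ]
[330, 252, 310, 253] 19 [0.609 0.377] [0.609 0.361]
```

>>> move_arm(
  rows=[
    {"translation": [0, 0.2, -3], "roll": 0, "grip": 0.4},
    {"translation": [0, 0.2, -6], "roll": 0, "grip": 0.4},
    {"translation": [0, 0.2, -9], "roll": 0, "grip": 0.4},
    {"translation": [0, 0.2, -10.5], "roll": 0, "grip": 0.4},
    {"translation": [0, 0.2, -10.5], "roll": 0, "grip": 0.4},
    {"translation": [0, 0.2, -10.5], "roll": 0, "grip": 0.4},
    {"translation": [0, 0.2, -10.5], "roll": 0, "grip": 0.4},
  ],
)

```text
time_s: 39.58
eef_pos: [0.5668, 0.3705, 0.1799]
tcp_rot: [0.001, -0.01, 1.0, 0.001]
contact_force: [0.4, -0.2, 0.6]
width: 0.698
grip_force: 0.0
```

>>> move_arm(
  rows=[
    {"translation": [0, 0, 0], "roll": 0, "grip": -0.9},
    {"translation": [0, 0, 0], "roll": 0, "grip": -0.9},
    {"translation": [0, 0, 0], "roll": 0, "grip": -0.9},
    {"translation": [0, 0, 0], "roll": 0, "grip": -0.9},
    {"translation": [0, 0, 0], "roll": 0, "grip": -0.9},
    {"translation": [0, 0, 0], "roll": 0, "grip": -0.9},
    {"translation": [0, 0, 0], "roll": 0, "grip": -0.9},
  ],
  grip_force=50,
)

```text
time_s: 40.17
eef_pos: [0.5672, 0.3706, 0.1802]
tcp_rot: [0.001, -0.01, 1.0, 0.001]
contact_force: [-0.1, -1.6, 7.3]
width: 0.36
grip_force: 50.6
```

>>> move_arm(
  rows=[
    {"translation": [0, 0, 3], "roll": 0, "grip": -0.9},
    {"translation": [0, 0, 7], "roll": 0, "grip": -0.9},
    {"translation": [0, 0, 11], "roll": 0, "grip": -0.9},
    {"translation": [0, 0, 15], "roll": 0, "grip": -0.9},
    {"translation": [0, 0.2, 18], "roll": 0, "grip": -0.9},
    {"translation": [0, 0.2, 20], "roll": -0.01, "grip": -0.9},
    {"translation": [-2, 0.2, 20.5], "roll": -0.02, "grip": -0.9},
    {"translation": [-4, 0.2, 20.5], "roll": -0.02, "grip": -0.9},
    {"translation": [-6, 0.2, 20.5], "roll": -0.02, "grip": -0.9},
    {"translation": [-8.5, 0.2, 20.5], "roll": -0.02, "grip": -0.9},
    {"translation": [-10.5, 0.2, 20.5], "roll": -0.02, "grip": -0.9},
    {"translation": [-10.5, 0.2, 20.5], "roll": -0.02, "grip": -0.9},
  ],
)

```text
time_s: 41.17
eef_pos: [0.4553, 0.373, 0.3828]
tcp_rot: [-0.002, -0.003, 1.0, -0.0]
contact_force: [-0.8, 1.1, -2.4]
width: 0.358
grip_force: 50.4
```

```bash
python3 pos.py 4
```

```text
[[0.4579 0.3728 0.383 ]
 [0.4599 0.3724 0.3831]
 [0.4611 0.3722 0.3832]
 [0.4618 0.372  0.3832]] [ 4.e-04  3.e-04  1.e+00 -1.e-04] 0.361 [ 0.9  0.6 -2. ] [0.37967763 0.3712958  0.50234363] 41.3667
```

>>> move_arm(
  rows=[
    {"translation": [-0.2, 0, -3], "roll": 0, "grip": -0.9},
    {"translation": [-0.2, 0, -6], "roll": 0, "grip": -0.9},
    {"translation": [-0.2, 0, -9], "roll": 0, "grip": -0.9},
    {"translation": [-0.2, 0, -12], "roll": 0, "grip": -0.9},
    {"translation": [-0.2, 0, -15], "roll": 0, "grip": -0.9},
    {"translation": [-0.2, 0, -17], "roll": 0, "grip": -0.9},
    {"translation": [-0.2, 0, -17.9], "roll": 0, "grip": -0.9},
    {"translation": [-0.2, 0, -17.9], "roll": 0, "grip": -0.9},
    {"translation": [-0.2, 0, -17.9], "roll": 0, "grip": -0.9},
    {"translation": [-0.2, 0, -17.9], "roll": 0, "grip": -0.9},
  ],
)

```text
time_s: 42.2
eef_pos: [0.4603, 0.3726, 0.2045]
tcp_rot: [0.001, 0.0, 1.0, 0.0]
contact_force: [-0.7, 0.7, -1.9]
width: 0.363
grip_force: 50.4
```

```bash
python3 pos.py 1
```

```text
[[0.46   0.3726 0.2045]] [6.e-04 3.e-04 1.e+00 4.e-04] 0.361 [-0.4 -0.1 -1.7] [0.37870666 0.37172244 0.32363108] 42.25
```

>>> move_arm(
  rows=[
    {"translation": [0, 0, -0.1], "roll": 0, "grip": -0.9},
    {"translation": [0, 0, -0.2], "roll": 0, "grip": -0.9},
    {"translation": [0, 0, -0.2], "roll": 0, "grip": -0.9},
    {"translation": [0, 0, -0.2], "roll": 0, "grip": -0.1},
    {"translation": [0, 0, -0.2], "roll": 0, "grip": 0.2},
    {"translation": [0, 0, -0.2], "roll": 0, "grip": 0.2},
    {"translation": [0, 0, -0.2], "roll": 0, "grip": 0.2},
    {"translation": [0, 0, 3], "roll": 0, "grip": 0.3},
    {"translation": [0, 0, 7], "roll": 0, "grip": 0.3},
    {"translation": [0, 0, 9], "roll": 0, "grip": 0.3},
    {"translation": [0, 0, 9], "roll": 0, "grip": 0.3},
    {"translation": [0, 0, 9], "roll": 0, "grip": 0.3},
  ],
)

```text
time_s: 43.25
eef_pos: [0.4595, 0.3729, 0.2955]
tcp_rot: [0.001, -0.0, 1.0, 0.001]
contact_force: [-0.6, -0.4, -0.4]
width: 0.649
grip_force: 0.0
```

```bash
python3 pos.py 1
python3 - <<'E'
from h import *
s=load('wp'); g=np.clip(cv2.cvtColor(s['color'],cv2.COLOR_BGR2GRAY)*2.,0,255).astype(np.uint8)
L=cv2.createLineSegmentDetector().detect(g)[0][:,0]
z=.193
for x1,y1,x2,y2 in L:
    l=np.hypot(x2-x1,y2-y1)
    if l>17 and 285<x1<360 and 120<min(y1,y2)<max(y1,y2)<290: print([int(q) for q in(x1,y1,x2,y2)],int(l),onz(s,x1,y1,z)[:2].round(3),onz(s,x2,y2,z)[:2].round(3))
# wrist view: lever in w4 for switch ; bottles still on pegs
sd=snap('side','send1'); a=load('s27')['color'].astype(int)
D=np.abs(a-sd['color']).max(2)>40
print('dryer area changed',D[260:400,290:440].sum(), 'other objs',D[140:270,340:440].sum())
E
```

```text
[[0.4587 0.3721 0.294 ]] [-1.e-04 -1.e-04  1.e+00 -1.e-04] 0.65 [-0.2 -1.1 -0. ] [0.3778308  0.37179627 0.41456637] 43.3
[294, 203, 294, 161] 41 [0.458 0.356] [0.427 0.356]
[298, 154, 299, 125] 28 [0.422 0.36 ] [0.403 0.36 ]
[338, 164, 337, 186] 22 [0.429 0.387] [0.446 0.387]
[345, 212, 349, 231] 19 [0.466 0.393] [0.481 0.396]
[337, 220, 335, 240] 20 [0.472 0.387] [0.488 0.386]
[295, 238, 294, 219] 18 [0.486 0.356] [0.471 0.356]
[326, 256, 305, 256] 21 [0.502 0.38 ] [0.501 0.363]
[291, 191, 179, 189] 112 [0.449 0.354] [0.447 0.274]
[340, 188, 365, 189] 25 [0.447 0.389] [0.448 0.407]
[358, 155, 341, 151] 17 [0.423 0.401] [0.42  0.389]
[299, 220, 298, 239] 18 [0.472 0.36 ] [0.487 0.358]
dryer area changed 522 other objs 3486
```

Run:
```python
from h import *
print(r.read_state()['qpos'].round(2))
w=load('w4'); 
g=cv2.cvtColor(w['color'],cv2.COLOR_BGR2GRAY)
# dark lever knob: darkest blob on housing
sub=w['color'][80:130,385:435].max(2); print(np.argwhere(sub<25).mean(0)+[80,385], onz(w,140+735/2.58,55+105/2.58,.163).round(3))
```

```text
[-0.73  0.38 -0.03  1.88  0.02  0.88  0.8 ]
[ 99.95910781 411.65613383] [ 0.412 -0.181  0.163]
```

>>> move_arm(
  rows=[
    {"translation": [0, -4, 1], "roll": -0.12, "grip": 0.4},
    {"translation": [-1, -55, 1], "roll": -0.24, "grip": 0.4},
    {"translation": [-1, -55, 1], "roll": -0.36, "grip": 0.4},
    {"translation": [-1, -55, 1], "roll": -0.48, "grip": 0.4},
    {"translation": [-1, -55, 1], "roll": -0.6, "grip": 0.4},
    {"translation": [-1, -55, 1], "roll": -0.72, "grip": 0.4},
    {"translation": [-1, -55, 1], "roll": -0.84, "grip": 0.4},
    {"translation": [-1, -55, 1], "roll": -0.96, "grip": 0.4},
    {"translation": [-1, -55, 1], "roll": -1.08, "grip": 0.4},
    {"translation": [-1, -55, 1], "roll": -1.2, "grip": 0.4},
    {"translation": [-1, -55, 1], "roll": -1.32, "grip": 0.4},
    {"translation": [-1, -55, 1], "roll": -1.44, "grip": 0.4},
  ],
)

```text
time_s: 44.35
eef_pos: [0.4483, -0.1275, 0.3028]
tcp_rot: [-0.001, 0.661, 0.75, -0.001]
contact_force: [1.4, 0.5, 0.4]
width: 0.702
grip_force: 0.0
```

```bash
python3 pos.py 2
python3 - <<'E'
from h import *
print(r.read_state()['qpos'].round(2))
E
```

```text
[[ 0.4478 -0.1369  0.3036]
 [ 0.4481 -0.133   0.3033]] [ 6.000e-04  6.645e-01  7.473e-01 -2.100e-03] 0.702 [-0.7  1.3  0.5] [ 0.43893937 -0.05611814  0.42231064] 44.45
[-0.21  0.22  0.47  2.14 -0.13  0.82  0.46]
```

>>> move_arm(
  rows=[
    {"translation": [-2.2, -4.7, 0], "roll": -0.118, "grip": 0.5},
    {"translation": [-2.2, -4.7, 0], "roll": -0.118, "grip": 0.5},
    {"translation": [-2.2, -4.7, -3], "roll": -0.118, "grip": 0.5},
    {"translation": [-2.2, -4.7, -6], "roll": -0.118, "grip": 0.5},
    {"translation": [-2.2, -4.7, -6], "roll": -0.118, "grip": 0.5},
    {"translation": [-2.2, -4.7, -6], "roll": -0.118, "grip": 0.5},
    {"translation": [-2.2, -4.7, -6], "roll": -0.118, "grip": 0.5},
  ],
)

```text
time_s: 45.03
eef_pos: [0.4282, -0.1725, 0.2444]
tcp_rot: [-0.0, 0.702, 0.712, -0.0]
contact_force: [0.8, -0.7, 0.6]
width: 0.751
grip_force: 0.0
```

```bash
python3 pos.py 4
python3 - <<'E'
from h import *
s=snap('side','ssw'); 
g=s['color'].max(2)
# lever tip in side cam
for p in ([.412,-.181,.165],[.434,-.181,.12],[.456,-.181,.165]):
    u,v=proj(s,p); print(p,(u.round(1),v.round(1)),g[int(v)-2:int(v)+3,int(u)-2:int(u)+3].tolist())
E
```

```text
[[ 0.4287 -0.1727  0.245 ]
 [ 0.4289 -0.1729  0.2453]
 [ 0.429  -0.1729  0.2454]
 [ 0.4289 -0.1729  0.2453]] [0.001  0.7022 0.712  0.0008] 0.751 [ 0.9 -0.2 -0.3] [ 0.42746    -0.09236631  0.36456644] 45.2333
[0.412, -0.181, 0.165] (np.float64(291.9), np.float64(258.8)) [[230, 231, 210, 189, 207], [228, 195, 136, 95, 126], [207, 110, 40, 31, 35], [158, 55, 28, 35, 35], [137, 44, 25, 34, 34]]
[0.434, -0.181, 0.12] (np.float64(301.8), np.float64(267.8)) [[86, 155, 160, 127, 53], [122, 181, 198, 183, 129], [127, 152, 181, 196, 183], [117, 131, 161, 197, 200], [101, 130, 162, 200, 194]]
[0.456, -0.181, 0.165] (np.float64(311.0), np.float64(252.5)) [[227, 90, 38, 37, 37], [226, 184, 68, 38, 41], [223, 224, 89, 40, 38], [224, 223, 122, 50, 40], [226, 223, 192, 89, 84]]
```

>>> move_arm(
  rows=[
    {"translation": [-0.2, -0.5, -2], "roll": -0.014, "grip": 0.5},
    {"translation": [-0.2, -0.5, -4], "roll": -0.014, "grip": 0.5},
    {"translation": [-0.2, -0.5, -6], "roll": -0.014, "grip": 0.5},
    {"translation": [-0.2, -0.5, -7.2], "roll": -0.014, "grip": 0.5},
    {"translation": [-0.2, -0.5, -7.2], "roll": -0.014, "grip": 0.5},
    {"translation": [-0.2, -0.5, -7.2], "roll": -0.014, "grip": 0.5},
  ],
)

```text
time_s: 45.78
eef_pos: [0.4261, -0.1779, 0.1723]
tcp_rot: [-0.0, 0.707, 0.707, -0.0]
contact_force: [-0.8, 0.2, -0.1]
width: 0.746
grip_force: 0.0
```

>>> move_arm(
  rows=[
    {"translation": [1, 0, 0], "roll": 0, "grip": 0.5},
    {"translation": [2, 0, 0], "roll": 0, "grip": 0.5},
    {"translation": [3, 0, 0], "roll": 0, "grip": 0.5},
    {"translation": [3.8, 0, 0], "roll": 0, "grip": 0.5},
    {"translation": [4.5, 0, 0], "roll": 0, "grip": 0.5},
    {"translation": [4.5, 0, 0], "roll": 0, "grip": 0.5},
    {"translation": [4.5, 0, 0], "roll": 0, "grip": 0.5},
  ],
)

```text
time_s: 46.37
eef_pos: [0.4711, -0.1778, 0.1721]
tcp_rot: [-0.0, 0.707, 0.707, -0.0]
contact_force: [-3.3, 0.6, 4.4]
width: 0.75
grip_force: 2.0
```

```bash
python3 pos.py 1
```

```text
[[ 0.471  -0.1778  0.1722]] [-2.000e-04  7.074e-01  7.068e-01 -1.000e-04] 0.751 [-3.5  0.2  2.6] [ 0.47113731 -0.09735308  0.29137454] 46.4167
```

>>> move_arm(
  rows=[
    {"translation": [0.3, 0, 0], "roll": 0, "grip": 0.5},
    {"translation": [0.6, 0, 0], "roll": 0, "grip": 0.5},
    {"translation": [0.6, 0, 0], "roll": 0, "grip": 0.5},
    {"translation": [0.6, 0, 0], "roll": 0, "grip": 0.5},
  ],
)

```text
time_s: 46.75
eef_pos: [0.4719, -0.1778, 0.1716]
tcp_rot: [-0.004, 0.708, 0.706, -0.002]
contact_force: [-10.6, -1.8, 7.6]
width: 0.749
grip_force: 6.4
```

>>> move_arm(
  rows=[
    {"translation": [0.3, 0, 0], "roll": 0, "grip": 0.5},
    {"translation": [0.5, 0, 0], "roll": 0, "grip": 0.5},
    {"translation": [0.5, 0, 0], "roll": 0, "grip": 0.5},
    {"translation": [0.5, 0, 0], "roll": 0, "grip": 0.5},
  ],
)

```text
time_s: 47.08
eef_pos: [0.4724, -0.1778, 0.1711]
tcp_rot: [-0.008, 0.708, 0.706, -0.005]
contact_force: [-16.0, -1.1, 13.8]
width: 0.748
grip_force: 10.3
```

>>> move_arm(
  rows=[
    {"translation": [-1, 0, 0], "roll": 0, "grip": 0.5},
    {"translation": [-2, 0, 0], "roll": 0, "grip": 0.5},
    {"translation": [-2, 0, 0], "roll": 0, "grip": 0.5},
    {"translation": [-2, 0, 4], "roll": 0, "grip": 0.5},
    {"translation": [-2, 0, 8], "roll": 0, "grip": 0.5},
    {"translation": [-2, 0, 12], "roll": 0, "grip": 0.5},
    {"translation": [-2, 8, 18], "roll": 0, "grip": 0.5},
    {"translation": [-2, 24, 18], "roll": 0, "grip": 0.5},
    {"translation": [-2, 24, 18], "roll": 0, "grip": 0.5},
    {"translation": [-2, 24, 18], "roll": 0, "grip": 0.5},
    {"translation": [-2, 24, 18], "roll": 0, "grip": 0.5},
    {"translation": [-2, 24, 18], "roll": 0, "grip": 0.5},
  ],
)

```text
time_s: 48.08
eef_pos: [0.4631, 0.0639, 0.3534]
tcp_rot: [0.001, 0.707, 0.707, 0.002]
contact_force: [1.0, -0.1, 0.8]
width: 0.752
grip_force: 0.0
```

```bash
python3 pos.py 1; for a in "-.4355 .4545" "-.3455 .4545" "-.255 .454"; do set -- $a; python3 line.py send2 s10 $1 $2; echo; done
python3 - <<'E'
from h import *
s=load('send2'); g=s['color'].max(2)
for nm,x,z in (('off',.412,.163),('on',.456,.163),('on-mid',.447,.147),('off-mid',.421,.147)):
    u,v=proj(s,[x,-.181,z]); print(nm,(u.round(),v.round()),np.median(g[int(v)-1:int(v)+2,int(u)-1:int(u)+2]))
t=snap('top','tend'); D=np.abs(t['color'].astype(int)-load('top0')['color'].astype(int)).max(2)>40
for nm,b in dict(red=(128,185,200,240),can=(140,170,270,296),screw=(152,166,296,342),mouse=(136,160,344,380)).items(): print(nm,D[b[0]:b[1],b[2]:b[3]].sum())
E
```

```text
[[0.4641 0.0741 0.3544]] [-5.000e-04  7.027e-01  7.115e-01  5.200e-03] 0.751 [0.2 5.8 1.5] [0.46252098 0.14415404 0.47276292] 48.1333
[0.4642 0.0701 0.3537] [ 0.3 -1.2 -1. ] [-0.03  0.01 -0.02]
-0.016 88 86 | -0.01 32 31 | -0.004 122 167 | 0.002 127 168 | 0.008 126 191 | 0.014 127 171 | 0.02 126 110 | 0.026 126 95 | 0.032 125 141 | 0.038 127 162 | 0.044 127 163 | 0.05 126 162 | 0.056 133 164 | 0.062 166 166 | 0.068 153 165 | 
[0.4637 0.066  0.3532] [-0.1 -0.8 -0.1] [ 0.    0.06 -0.01]
-0.016 98 148 | -0.01 23 32 | -0.004 98 73 | 0.002 102 174 | 0.008 97 172 | 0.014 99 193 | 0.02 98 176 | 0.026 100 169 | 0.032 99 116 | 0.038 98 102 | 0.044 98 176 | 0.05 100 176 | 0.056 105 174 | 0.062 117 178 | 0.068 203 178 | 
[0.4633 0.0631 0.3527] [ 0.2 -2.  -0.7] [-0.04 -0.02 -0.02]
-0.016 37 54 | -0.01 21 30 | -0.004 97 73 | 0.002 141 175 | 0.008 145 174 | 0.014 144 166 | 0.02 144 177 | 0.026 144 126 | 0.032 145 105 | 0.038 142 103 | 0.044 143 175 | 0.05 144 176 | 0.056 154 177 | 0.062 203 178 | 0.068 221 177 | 
off (np.float64(292.0), np.float64(259.0)) 187.0
on (np.float64(311.0), np.float64(253.0)) 63.0
on-mid (np.float64(307.0), np.float64(259.0)) 19.0
off-mid (np.float64(296.0), np.float64(262.0)) 149.0
red 0
can 0
screw 0
mouse 0
```

>>> move_arm(
  rows=[
    {"translation": [-1, -24, 0], "roll": 0, "grip": -0.05},
    {"translation": [-1, -24, 0], "roll": 0, "grip": -0.05},
    {"translation": [-1, -24, 0], "roll": 0, "grip": -0.05},
    {"translation": [-1, -24, 0], "roll": 0, "grip": -0.05},
    {"translation": [-1, -24, 0], "roll": 0, "grip": -0.05},
    {"translation": [-1, -24, 0], "roll": 0, "grip": -0.05},
    {"translation": [-1, -24, -4], "roll": 0, "grip": -0.05},
    {"translation": [-1, -24, -8], "roll": 0, "grip": -0.05},
    {"translation": [-1, -24, -11], "roll": 0, "grip": -0.05},
    {"translation": [-1, -24, -11], "roll": 0, "grip": -0.05},
    {"translation": [-1, -24, -11], "roll": 0, "grip": -0.05},
    {"translation": [-1, -24, -11], "roll": 0, "grip": -0.05},
  ],
)

```text
time_s: 49.33
eef_pos: [0.4527, -0.1807, 0.2433]
tcp_rot: [0.001, 0.708, 0.706, 0.0]
contact_force: [0.5, -0.4, 0.4]
width: 0.477
grip_force: 0.0
```

```bash
python3 pos.py 3
```

```text
[[ 0.4533 -0.1805  0.2438]
 [ 0.4534 -0.1802  0.244 ]
 [ 0.4534 -0.1799  0.2439]] [0.0019 0.7075 0.7067 0.0012] 0.478 [ 0.4  0.1 -0.6] [ 0.4529457  -0.09956937  0.36312527] 49.4833
```

>>> move_arm(
  rows=[
    {"translation": [0, 0.2, -2], "roll": 0, "grip": -0.05},
    {"translation": [0, 0.2, -4], "roll": 0, "grip": -0.05},
    {"translation": [0, 0.2, -6], "roll": 0, "grip": -0.05},
    {"translation": [0, 0.2, -7], "roll": 0, "grip": -0.05},
    {"translation": [0, 0.2, -7], "roll": 0, "grip": -0.05},
    {"translation": [-1, 0.2, -7], "roll": 0, "grip": -0.05},
    {"translation": [-2, 0.2, -7], "roll": 0, "grip": -0.05},
    {"translation": [-3, 0.2, -7], "roll": 0, "grip": -0.05},
    {"translation": [-4, 0.2, -7], "roll": 0, "grip": -0.05},
    {"translation": [-5, 0.2, -7], "roll": 0, "grip": -0.05},
    {"translation": [-5, 0.2, -7], "roll": 0, "grip": -0.05},
    {"translation": [-5, 0.2, -7], "roll": 0, "grip": -0.05},
  ],
)

```text
time_s: 50.48
eef_pos: [0.4021, -0.1777, 0.1727]
tcp_rot: [0.001, 0.708, 0.707, 0.001]
contact_force: [2.6, -0.5, 3.7]
width: 0.472
grip_force: 1.9
```

>>> move_arm(
  rows=[
    {"translation": [0.8, 0, 0], "roll": 0, "grip": -0.05},
    {"translation": [0.8, 0, 3], "roll": 0, "grip": -0.05},
    {"translation": [0.8, 0, 7], "roll": 0, "grip": -0.05},
    {"translation": [3, 0, 12], "roll": 0.12, "grip": 0.3},
    {"translation": [6, 0, 14], "roll": 0.24, "grip": 0.45},
    {"translation": [9, -3, 14], "roll": 0.36, "grip": 0.45},
    {"translation": [11, -6, 14], "roll": 0.48, "grip": 0.45},
    {"translation": [11.5, -7.6, 14], "roll": 0.6, "grip": 0.45},
    {"translation": [11.5, -7.6, 14], "roll": 0.72, "grip": 0.45},
    {"translation": [11.5, -7.6, 14], "roll": 0.84, "grip": 0.45},
    {"translation": [11.5, -7.6, 14], "roll": 0.96, "grip": 0.45},
    {"translation": [11.5, -7.6, 14], "roll": 1.08, "grip": 0.45},
  ],
)

```text
time_s: 51.48
eef_pos: [0.5152, -0.2526, 0.3102]
tcp_rot: [-0.003, 0.241, 0.971, 0.0]
contact_force: [0.2, 0.2, 0.2]
width: 0.723
grip_force: 0.0
```

>>> move_arm(
  rows=[
    {"translation": [0, 0, 0], "roll": 0.12, "grip": 0.45},
    {"translation": [0, 0, 0], "roll": 0.24, "grip": 0.45},
    {"translation": [0, 0, 0], "roll": 0.36, "grip": 0.45},
    {"translation": [0, 0, 0], "roll": 0.48, "grip": 0.45},
    {"translation": [0, 0, 0], "roll": 0.49, "grip": 0.45},
    {"translation": [0, 0, 0], "roll": 0.49, "grip": 0.45},
    {"translation": [0, 0, 0], "roll": 0.49, "grip": 0.45},
  ],
)

```text
time_s: 52.07
eef_pos: [0.5162, -0.2529, 0.3111]
tcp_rot: [-0.001, 0.002, 1.0, 0.0]
contact_force: [0.6, -0.3, 0.0]
width: 0.725
grip_force: 0.0
```

```bash
python3 pos.py 3;  python3 - <<'E'
from h import *
s=snap('side','s30'); g=s['color'].max(2)
for nm,x,z in (('off',.412,.163),('on',.456,.163),('on-mid',.447,.147),('off-mid',.421,.147)):
    u,v=proj(s,[x,-.181,z]); print(nm,np.median(g[int(v)-1:int(v)+2,int(u)-1:int(u)+2]))
E
```

```text
[[ 0.5164 -0.253   0.3113]
 [ 0.5166 -0.253   0.3115]
 [ 0.5167 -0.253   0.3117]] [-5.0e-04  1.5e-03  1.0e+00  1.0e-04] 0.724 [ 0.1 -0.   0.4] [ 0.43538046 -0.25355193  0.4308653 ] 52.2167
off 25.0
on 121.0
on-mid 92.0
off-mid 39.0
```

>>> move_arm(
  rows=[
    {"translation": [0.7, -0.25, -4], "roll": 0, "grip": 0.45},
    {"translation": [0.7, -0.25, -8], "roll": 0, "grip": 0.45},
    {"translation": [0.7, -0.25, -12.2], "roll": 0, "grip": 0.45},
    {"translation": [0.7, -0.25, -12.2], "roll": 0, "grip": 0.45},
    {"translation": [0.7, -0.25, -12.2], "roll": 0, "grip": 0.45},
    {"translation": [0.7, -0.25, -12.2], "roll": 0, "grip": -0.5},
    {"translation": [0.7, -0.25, -12.2], "roll": 0, "grip": -0.5},
    {"translation": [0.7, -0.25, -12.2], "roll": 0, "grip": -0.5},
    {"translation": [0.7, -0.25, -12.2], "roll": 0, "grip": -0.5},
    {"translation": [0.7, -0.25, -12.2], "roll": 0, "grip": -0.5},
  ],
  grip_force=60,
)

```text
time_s: 53.1
eef_pos: [0.525, -0.2561, 0.1917]
tcp_rot: [0.002, 0.001, 1.0, -0.001]
contact_force: [0.6, -0.4, 1.8]
width: 0.528
grip_force: 61.9
```

>>> move_arm(
  rows=[
    {"translation": [-0.3, 0, -0.4], "roll": 0, "grip": -0.5},
    {"translation": [-0.6, 0, -0.7], "roll": 0, "grip": -0.5},
    {"translation": [-0.9, 0, -1.0], "roll": 0, "grip": -0.5},
    {"translation": [-0.9, 0, -1.0], "roll": 0, "grip": -0.5},
    {"translation": [-0.9, 0, -1.0], "roll": 0, "grip": -0.5},
  ],
)

```text
time_s: 53.52
eef_pos: [0.5197, -0.256, 0.1858]
tcp_rot: [0.005, 0.001, 1.0, -0.001]
contact_force: [-1.7, 4.2, 27.3]
width: 0.53
grip_force: 65.1
```

```bash
python3 line.py s31 s24 -.255 .454
```

```text
[ 0.5197 -0.256   0.1858] [-1.8  5.1 27.7] [ 1.11  0.47 -0.11]
-0.016 58 58 | -0.01 36 36 | -0.004 131 186 | 0.002 136 188 | 0.008 136 220 | 0.014 135 191 | 0.02 135 122 | 0.026 136 110 | 0.032 136 149 | 0.038 135 192 | 0.044 135 179 | 0.05 135 147 | 0.056 144 109 | 0.062 191 106 | 0.068 201 108 |
```

>>> move_arm(
  rows=[
    {"translation": [0.1, 0, 0.2], "roll": 0, "grip": -0.5},
    {"translation": [0.1, 0, 0.2], "roll": 0, "grip": 0.45},
    {"translation": [0.1, 0, 0.2], "roll": 0, "grip": 0.45},
    {"translation": [0.1, 0, 0.2], "roll": 0, "grip": 0.45},
    {"translation": [0.1, 0, 0.2], "roll": 0, "grip": 0.45},
    {"translation": [0.1, 0, 0.2], "roll": 0, "grip": 0.45},
    {"translation": [0.1, 0, 4], "roll": 0, "grip": 0.45},
    {"translation": [0.1, 0, 8], "roll": 0, "grip": 0.45},
    {"translation": [0.1, 0, 12], "roll": 0, "grip": 0.45},
    {"translation": [0.1, 0, 12], "roll": 0, "grip": 0.45},
  ],
)

```text
time_s: 54.4
eef_pos: [0.52, -0.2582, 0.3074]
tcp_rot: [0.007, 0.001, 1.0, -0.003]
contact_force: [0.6, -0.5, 0.3]
width: 0.726
grip_force: 0.0
```

```bash
python3 line.py s32 s24 -.255 .454; python3 pos.py 2
```

```text
[ 0.5185 -0.2572  0.3042] [-0.6 -0.  -0.2] [0.03 0.06 0.  ]
-0.016 58 56 | -0.01 36 34 | -0.004 131 157 | 0.002 136 122 | 0.008 136 135 | 0.014 135 126 | 0.02 135 116 | 0.026 136 109 | 0.032 136 115 | 0.038 135 131 | 0.044 135 131 | 0.05 135 130 | 0.056 144 130 | 0.062 191 132 | 0.068 201 131 | [[ 0.5168 -0.2562  0.3016]
 [ 0.5157 -0.2556  0.2999]] [0.e+00 9.e-04 1.e+00 0.e+00] 0.72 [-1.1  0.7 -0.8] [ 0.43499461 -0.25670103  0.42055594] 54.55
```

>>> move_arm(
  rows=[
    {"translation": [0.8, -4, 1], "roll": 0, "grip": 0.45},
    {"translation": [0.8, -8, 1], "roll": 0, "grip": 0.45},
    {"translation": [0.8, -9, 0], "roll": 0, "grip": 0.45},
    {"translation": [0.8, -9, 0], "roll": 0, "grip": 0.45},
    {"translation": [0.8, -9, 0], "roll": 0, "grip": 0.45},
    {"translation": [0.8, -9, -4], "roll": 0, "grip": 0.45},
    {"translation": [0.8, -9, -8], "roll": 0, "grip": 0.45},
    {"translation": [0.8, -9, -11], "roll": 0, "grip": 0.45},
    {"translation": [0.8, -9, -11], "roll": 0, "grip": 0.45},
    {"translation": [0.8, -9, -11], "roll": 0, "grip": 0.45},
  ],
)

```text
time_s: 55.38
eef_pos: [0.5231, -0.3432, 0.188]
tcp_rot: [-0.002, -0.0, 1.0, 0.002]
contact_force: [1.0, -0.6, 1.4]
width: 0.724
grip_force: 0.0
```

>>> move_arm(
  rows=[
    {"translation": [0, 0, 0], "roll": 0, "grip": -0.5},
    {"translation": [0, 0, 0], "roll": 0, "grip": -0.5},
    {"translation": [0, 0, 0], "roll": 0, "grip": -0.5},
    {"translation": [0, 0, 0], "roll": 0, "grip": -0.5},
    {"translation": [0, 0, 0], "roll": 0, "grip": -0.5},
    {"translation": [-0.3, 0, -0.4], "roll": 0, "grip": -0.5},
    {"translation": [-0.6, 0, -0.7], "roll": 0, "grip": -0.5},
    {"translation": [-0.8, 0, -1.0], "roll": 0, "grip": -0.5},
    {"translation": [-0.8, 0, -1.0], "roll": 0, "grip": -0.5},
    {"translation": [-0.8, 0, -1.0], "roll": 0, "grip": -0.5},
  ],
)

```text
time_s: 56.22
eef_pos: [0.5232, -0.3459, 0.1873]
tcp_rot: [0.008, 0.001, 1.0, -0.001]
contact_force: [1.3, 6.0, 30.1]
width: 0.531
grip_force: 56.8
```

```bash
python3 line.py s33 s18 -.3455 .4545
```

```text
[ 0.5232 -0.3459  0.1873] [ 1.8  7.2 29. ] [ 1.58 -0.26 -0.15]
-0.016 148 172 | -0.01 37 41 | -0.004 136 199 | 0.002 139 203 | 0.008 138 202 | 0.014 138 205 | 0.02 139 204 | 0.026 140 132 | 0.032 139 125 | 0.038 139 200 | 0.044 140 190 | 0.05 140 177 | 0.056 154 153 | 0.062 198 114 | 0.068 130 114 |
```

>>> move_arm(
  rows=[
    {"translation": [-0.3, 0, -0.1], "roll": 0, "grip": -0.5},
    {"translation": [-0.6, 0, -0.2], "roll": 0, "grip": -0.5},
    {"translation": [-0.6, 0, -0.2], "roll": 0, "grip": -0.5},
    {"translation": [-0.6, 0, -0.2], "roll": 0, "grip": -0.5},
  ],
)

```text
time_s: 56.6
eef_pos: [0.5204, -0.3458, 0.1855]
tcp_rot: [0.011, 0.0, 1.0, -0.002]
contact_force: [6.0, 6.7, 25.6]
width: 0.527
grip_force: 59.6
```

```bash
python3 line.py s34 s18 -.3455 .4545
```

```text
[ 0.5204 -0.3459  0.1855] [ 5.8  6.  25.9] [ 1.61 -1.49 -0.21]
-0.016 148 171 | -0.01 37 57 | -0.004 136 199 | 0.002 139 197 | 0.008 138 221 | 0.014 138 203 | 0.02 139 166 | 0.026 140 131 | 0.032 139 157 | 0.038 139 178 | 0.044 140 175 | 0.05 140 119 | 0.056 154 114 | 0.062 198 113 | 0.068 130 114 |
```

>>> move_arm(
  rows=[
    {"translation": [-0.2, 0, -0.2], "roll": 0, "grip": -0.5},
    {"translation": [-0.3, 0, -0.3], "roll": 0, "grip": -0.5},
    {"translation": [-0.3, 0, -0.3], "roll": 0, "grip": -0.5},
    {"translation": [-0.3, 0, -0.3], "roll": 0, "grip": -0.5},
  ],
)

```text
time_s: 56.98
eef_pos: [0.5203, -0.3459, 0.1854]
tcp_rot: [0.013, 0.0, 1.0, -0.002]
contact_force: [7.7, 9.0, 38.7]
width: 0.532
grip_force: 61.3
```

>>> move_arm(
  rows=[
    {"translation": [0.3, 0, 0.4], "roll": 0, "grip": -0.5},
    {"translation": [0.3, 0, 0.4], "roll": 0, "grip": 0.45},
    {"translation": [0.3, 0, 0.4], "roll": 0, "grip": 0.45},
    {"translation": [0.3, 0, 0.4], "roll": 0, "grip": 0.45},
    {"translation": [0.3, 0, 0.4], "roll": 0, "grip": 0.45},
    {"translation": [0.3, 0, 0.4], "roll": 0, "grip": 0.45},
    {"translation": [0.3, 0, 4], "roll": 0, "grip": 0.45},
    {"translation": [0.3, 0, 8], "roll": 0, "grip": 0.45},
    {"translation": [0.3, 0, 13], "roll": 0, "grip": 0.45},
    {"translation": [0.3, 0, 13], "roll": 0, "grip": 0.45},
    {"translation": [-1, 15, 15], "roll": -0.1, "grip": 0.45},
    {"translation": [-5, 35, 15], "roll": -0.2, "grip": 0.45},
  ],
)

```text
time_s: 57.98
eef_pos: [0.5001, -0.2662, 0.3137]
tcp_rot: [0.002, 0.106, 0.994, -0.001]
contact_force: [1.3, 0.7, 0.7]
width: 0.727
grip_force: 0.0
```

>>> move_arm(
  rows=[
    {"translation": [-5, 25, 0], "roll": -0.12, "grip": -0.05},
    {"translation": [-5, 25, 0], "roll": -0.24, "grip": -0.05},
    {"translation": [-5, 25, 0], "roll": -0.36, "grip": -0.05},
    {"translation": [-5, 25, 0], "roll": -0.48, "grip": -0.05},
    {"translation": [-5, 25, 0], "roll": -0.6, "grip": -0.05},
    {"translation": [-5, 25, 0], "roll": -0.72, "grip": -0.05},
    {"translation": [-5, 25, 0], "roll": -0.84, "grip": -0.05},
    {"translation": [-5, 25, 0], "roll": -0.96, "grip": -0.05},
    {"translation": [-5, 25, 0], "roll": -1.08, "grip": -0.05},
    {"translation": [-5, 25, 0], "roll": -1.2, "grip": -0.05},
    {"translation": [-5, 25, 0], "roll": -1.32, "grip": -0.05},
    {"translation": [-5, 25, 0], "roll": -1.4, "grip": -0.05},
  ],
)

```text
time_s: 58.98
eef_pos: [0.4492, -0.0136, 0.3117]
tcp_rot: [-0.0, 0.72, 0.694, -0.001]
contact_force: [0.2, -0.3, -0.6]
width: 0.475
grip_force: 0.0
```

```bash
python3 pos.py 2; for a in "-.4355 .4545" "-.3455 .4545" "-.255 .454"; do set -- $a; python3 line.py send3 s10 $1 $2; echo; done
```

```text
[[ 0.4492 -0.0137  0.3117]
 [ 0.4493 -0.0137  0.3118]] [-2.000e-04  7.181e-01  6.960e-01 -6.000e-04] 0.476 [ 0.4  0.3 -1. ] [0.4526522  0.06679163 0.43088795] 59.0833
[ 0.4494 -0.0136  0.3118] [0.4 0.1 0.4] [ 0.01 -0.02  0.05]
-0.016 88 89 | -0.01 32 32 | -0.004 122 169 | 0.002 127 171 | 0.008 126 192 | 0.014 127 172 | 0.02 126 111 | 0.026 126 97 | 0.032 125 142 | 0.038 127 165 | 0.044 127 165 | 0.05 126 165 | 0.056 133 166 | 0.062 166 166 | 0.068 153 166 | 
[ 0.4495 -0.0136  0.3119] [-0.3 -0.2  0.3] [ 0.02  0.03 -0.06]
-0.016 98 150 | -0.01 23 30 | -0.004 98 174 | 0.002 102 172 | 0.008 97 204 | 0.014 99 177 | 0.02 98 154 | 0.026 100 112 | 0.032 99 134 | 0.038 98 176 | 0.044 98 176 | 0.05 100 176 | 0.056 105 176 | 0.062 117 178 | 0.068 203 179 | 
[ 0.4495 -0.0136  0.312 ] [-0.2 -0.1 -1.1] [ 0.01 -0.01  0.02]
-0.016 37 54 | -0.01 21 30 | -0.004 97 174 | 0.002 141 161 | 0.008 145 211 | 0.014 144 178 | 0.02 144 114 | 0.026 144 102 | 0.032 145 130 | 0.038 142 175 | 0.044 143 178 | 0.05 144 178 | 0.056 154 179 | 0.062 203 178 | 0.068 221 178 |
```

>>> move_arm(
  rows=[
    {"translation": [-3.4, -8, 0], "roll": 0.03, "grip": -0.05},
    {"translation": [-3.4, -16.5, 0], "roll": 0.03, "grip": -0.05},
    {"translation": [-3.4, -16.5, 0], "roll": 0.03, "grip": -0.05},
    {"translation": [-3.4, -16.5, 0], "roll": 0.03, "grip": -0.05},
    {"translation": [-3.4, -16.5, 0], "roll": 0.03, "grip": -0.05},
    {"translation": [-3.4, -16.5, -3], "roll": 0.03, "grip": -0.05},
    {"translation": [-3.4, -16.5, -6.7], "roll": 0.03, "grip": -0.05},
    {"translation": [-3.4, -16.5, -6.7], "roll": 0.03, "grip": -0.05},
    {"translation": [-3.4, -16.5, -6.7], "roll": 0.03, "grip": -0.05},
    {"translation": [-3.4, -16.5, -6.7], "roll": 0.03, "grip": -0.05},
  ],
)

```text
time_s: 60.07
eef_pos: [0.4164, -0.1786, 0.2462]
tcp_rot: [0.0, 0.707, 0.707, 0.0]
contact_force: [-0.8, -0.1, 0.9]
width: 0.476
grip_force: 0.0
```

```bash
python3 pos.py 2
```

```text
[[ 0.4169 -0.1787  0.2468]
 [ 0.4171 -0.1787  0.247 ]] [0.0014 0.7072 0.707  0.001 ] 0.473 [-0.  -0.   0.3] [ 0.41652978 -0.09816382  0.36598525] 60.1667
```

>>> move_arm(
  rows=[
    {"translation": [-0.2, 0, -3], "roll": 0, "grip": -0.05},
    {"translation": [-0.2, 0, -6], "roll": 0, "grip": -0.05},
    {"translation": [-0.2, 0, -7.4], "roll": 0, "grip": -0.05},
    {"translation": [-0.2, 0, -7.4], "roll": 0, "grip": -0.05},
    {"translation": [-0.2, 0, -7.4], "roll": 0, "grip": -0.05},
    {"translation": [1, 0, -7.4], "roll": 0, "grip": -0.05},
    {"translation": [2, 0, -7.4], "roll": 0, "grip": -0.05},
    {"translation": [3, 0, -7.4], "roll": 0, "grip": -0.05},
    {"translation": [4, 0, -7.4], "roll": 0, "grip": -0.05},
    {"translation": [5, 0, -7.4], "roll": 0, "grip": -0.05},
    {"translation": [5.4, 0, -7.4], "roll": 0, "grip": -0.05},
    {"translation": [5.4, 0, -7.4], "roll": 0, "grip": -0.05},
  ],
)

```text
time_s: 61.17
eef_pos: [0.4588, -0.1784, 0.1707]
tcp_rot: [-0.01, 0.708, 0.706, -0.006]
contact_force: [-20.8, -2.5, 22.7]
width: 0.474
grip_force: 14.1
```

>>> move_arm(
  rows=[
    {"translation": [0.2, 0, 0], "roll": 0, "grip": -0.05},
    {"translation": [0.2, 0, 0], "roll": 0, "grip": -0.05},
    {"translation": [-0.8, 0, 0], "roll": 0, "grip": -0.05},
    {"translation": [-1.2, 0, 0], "roll": 0, "grip": -0.05},
    {"translation": [-1.2, 0, 3], "roll": 0, "grip": -0.05},
    {"translation": [-1.2, 0, 7], "roll": 0, "grip": -0.05},
    {"translation": [-1.2, 0, 12], "roll": 0, "grip": -0.05},
    {"translation": [-1.2, 8, 18], "roll": 0, "grip": -0.05},
    {"translation": [-1.2, 24, 18], "roll": 0, "grip": -0.05},
    {"translation": [-1.2, 24, 18], "roll": 0, "grip": -0.05},
    {"translation": [-1.2, 24, 18], "roll": 0, "grip": -0.05},
    {"translation": [-1.2, 24, 18], "roll": 0, "grip": -0.05},
  ],
)

```text
time_s: 62.17
eef_pos: [0.46, 0.0197, 0.3445]
tcp_rot: [0.002, 0.707, 0.707, 0.003]
contact_force: [1.0, 0.5, -0.5]
width: 0.471
grip_force: 0.0
```

>>> move_arm(
  rows=[
    {"translation": [0, 4, 0], "roll": 0, "grip": -0.05},
    {"translation": [0, 4, 0], "roll": 0, "grip": -0.05},
    {"translation": [0, 4, 0], "roll": 0, "grip": -0.05},
    {"translation": [0, 4, 0], "roll": 0, "grip": -0.05},
    {"translation": [0, 4, 0], "roll": 0, "grip": -0.05},
  ],
)

```text
time_s: 62.58
eef_pos: [0.4587, 0.0558, 0.3428]
tcp_rot: [0.001, 0.708, 0.706, 0.0]
contact_force: [-0.3, -0.9, 0.0]
width: 0.473
grip_force: 0.0
```

```bash
python3 pos.py 2; for a in "-.4355 .4545" "-.3455 .4545" "-.255 .454"; do set -- $a; python3 line.py send4 s10 $1 $2; echo; done;  python3 - <<'E'
from h import *
s=load('send4'); g=s['color'].max(2)
a=load('send2')['color'].astype(int)
print('lever vs first on-state diff', (np.abs(s['color'].astype(int)-a).max(2)>40)[235:275,280:325].sum())
for nm,x,z in (('off',.412,.163),('on',.456,.163),('on-mid',.447,.147),('off-mid',.421,.147)):
    u,v=proj(s,[x,-.181,z]); print(nm,np.median(g[int(v)-1:int(v)+2,int(u)-1:int(u)+2]))
t=snap('top','tend2'); 
D=np.abs(t['color'].astype(int)-load('tend')['color'].astype(int)).max(2)>40; print('muffs/rail area change',D[190:262,165:285].sum())
E
```

```text
[[0.4585 0.0555 0.3427]
 [0.4583 0.0553 0.3426]] [3.000e-04 7.085e-01 7.057e-01 1.000e-04] 0.479 [-0.7  0.4  0.2] [0.4585607  0.13597874 0.46187535] 62.6833
[0.4581 0.0554 0.3425] [ 0.2  0.2 -0.2] [-0.04 -0.05  0.03]
-0.016 88 86 | -0.01 32 30 | -0.004 122 168 | 0.002 127 169 | 0.008 126 189 | 0.014 127 170 | 0.02 126 111 | 0.026 126 96 | 0.032 125 143 | 0.038 127 163 | 0.044 127 164 | 0.05 126 164 | 0.056 133 165 | 0.062 166 164 | 0.068 153 164 | 
[0.458  0.0556 0.3425] [-0.2 -0.5 -0.2] [ 0.02 -0.    0.03]
-0.016 98 148 | -0.01 23 26 | -0.004 98 172 | 0.002 102 173 | 0.008 97 202 | 0.014 99 175 | 0.02 98 154 | 0.026 100 110 | 0.032 99 133 | 0.038 98 173 | 0.044 98 174 | 0.05 100 175 | 0.056 105 174 | 0.062 117 176 | 0.068 203 175 | 
[0.458  0.0558 0.3425] [-0.1  0.4 -0.9] [-0.   -0.02  0.05]
-0.016 37 52 | -0.01 21 31 | -0.004 97 173 | 0.002 141 160 | 0.008 145 209 | 0.014 144 176 | 0.02 144 113 | 0.026 144 103 | 0.032 145 129 | 0.038 142 174 | 0.044 143 176 | 0.05 144 177 | 0.056 154 177 | 0.062 203 177 | 0.068 221 177 | 
lever vs first on-state diff 0
off 187.0
on 61.0
on-mid 19.0
off-mid 148.0
muffs/rail area change 338
```

Run:
```python
from h import *
a,b,c=[load(n)['color'].astype(int) for n in('send1','send2','send4')]
D=np.abs(b-c).max(2)>50; ys,xs=np.where(D); print(D.sum(), D[80:215,220:330].sum(), (xs.min(),xs.max(),ys.min(),ys.max()) if D.any() else '')
t,u=load('tend')['color'].astype(int),load('tend2')['color'].astype(int); D=np.abs(t-u).max(2)>40; ys,xs=np.where(D[190:262,165:285]); print(xs.min()+165,xs.max()+165,ys.min()+190,ys.max()+190)
s=load('send4'); g=s['color'].max(2)
for nm,p in dict(A_pad=[.461,.245,.19],A_cupfar=[.516,.245,.07],B_pad=[.461,.372,.19],B_cupnear=[.406,.372,.07],A_cupnear=[.406,.245,.07],old=[.566,.369,.165]).items():
    w,v=proj(s,p); print(nm,(w.round(),v.round()),g[int(v),int(w)])
```

```text
2951 1235 (np.int64(1), np.int64(401), np.int64(0), np.int64(339))
255 270 190 261
A_pad (np.float64(254.0), np.float64(130.0)) 32
A_cupfar (np.float64(275.0), np.float64(158.0)) 34
B_pad (np.float64(241.0), np.float64(106.0)) 28
B_cupnear (np.float64(228.0), np.float64(142.0)) 79
A_cupnear (np.float64(239.0), np.float64(168.0)) 96
old (np.float64(276.0), np.float64(106.0)) 23
```

```bash
python3 -c "
from workcell import r
print(r.sign_off())"
```

```text
the job is handed in; nothing more can be done
None
```

I handed the job in at about 63 s: all three bottles pushed down to their seats on the pegs, both black ear defenders hung over the rail, and the switch then swung fully over. I had switched on too early with two bottles about 5 mm off their seats, so I turned it off, re-seated them and switched it on again. I did not view a final picture; that rests on pixel and force readings.

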